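# Unlock the spring stop and hold the cutting guide against it

## Task

I am going to re-screw the upright rail of the wooden cutting guide and need a third hand: first draw the lock pin up out of the jig's deck, park it upright in the notch at the jig's side and let go of it. Then take the guide by its rail and, with it flat on the table, press its thin long edge squarely and end to end against the sprung steel bar until the brass pointer stands between the two dark marks, never pushing the bar to the end of its travel. Finish while still holding the guide there with a steady push - do not let go - and leave the tape roll and the black marker where they are.

Things in the scene. Friction and masses are not known exactly. Their poses are not given: they have to be found in the camera images.
- jig: Repair jig fixed on the table: wooden block, aluminium deck with top at z 46 mm, over x -10 to 82, y +-50 mm. Origin on the table; x = direction in which the stop bar is pushed in; y = towards the notched ledge, which is flush with the deck at y 50 to 96, x -10 to 50 mm. Place and yaw vary.
- bore_mouth (a point): Mouth of the bore (12 mm wide) in the deck's top, where the lock pin stands at the start; jig frame (12, 0, 46) mm, axes as the jig's.
- notch (a point): Where the parked pin's collar underside belongs: jig frame (20, 72, 46) mm, on the ledge's top, in the notch; axes as the jig's. The notch is a slot through the 12 mm ledge, 14 mm wide in x, from y 60 mm to the open end at y 96 mm; lowered in from above, the pin hangs on its collar, clear of the table.
- lock_pin: Loose steel pin, 60 g, upright; origin at the centre of its collar's underside. Shaft 10 mm thick, 34 mm long below the origin; collar 24 mm across, 5 mm thick; round ribbed grip 18 mm across, 5 to 40 mm above the origin. At the start it stands in the bore, collar on the deck, and locks the stop bar; drawn out when raised over 34 mm.
- stop (a joint): How far the stop bar is pushed in, m: 0 at rest, 0.040 end of travel. Spring of 500 N/m from 0, slight friction: 0.020 takes 10 N. With the pin in the bore it gives only about 1 mm. A brass pointer over the deck moves with it and reaches the two dark marks at 0.012 and 0.028 (6 and 14 N).
- stop_bar: The steel stop bar: 216 mm long (jig y +-108 mm), 12 mm thick, from 2 to 32 mm above the table. Its frame coincides with the jig's when the bar is at rest and moves along x with it; its front face lies at x = -66 mm in that frame.
- stop_front (a point): Middle of the stop bar's front face, 17 mm above the table; moves with the bar; axes as the jig's.
- guide_board: Loose wooden cutting guide, 0.24 to 0.39 kg: board 216 mm long (x), 114 wide (y), 6 thick; origin at the centre of its underside. Upright rail 11 mm thick, 28 mm high at y -57 to -46 mm, full length; grip across it from above. The thin edge for the bar is at y = +57 mm. In place, its y axis points along the jig's x and its middle meets the bar's.
- tape_roll: Bystander: roll of paper tape, 101 mm across, 18 mm high, lying flat; origin at the centre of its underside.
- marker_black: Bystander: felt marker with a black cap, 128 mm long (its y), 17 mm thick, lying; origin under its middle.
- bag_sealer: Obstacle, fixed: bag sealer, base 342 mm long (x -163 to 179 mm), 76 wide, 58 mm high, with a narrow arm raised towards -x; the arm's tip is about 220 mm above the table, over x -125 mm. Origin under its middle, x along it, away from the robot. Carry things round it or higher than 230 mm.
Things that resemble listed ones, but are neither listed nor needed, are in the scene too. Leave any purple look-alike of the lock_pin alone.

How it is judged:
By the outcome, as a careful person would: the job done as asked, in the order asked, and still so for the second after the job is handed in, while the arm keeps its last pose, push and grip.
It also fails if it takes over 72 s, if anything falls off the work surface, if the arm or the gripper's body presses on something with over 40 N, if the wrist force passes 120 N, or if a joint passes its speed limit or range.

## Robot

A 6-joint arm with a two-finger parallel gripper is mounted at the origin on a cart in front of the work surface, level with it; the furniture and walls round the work are solid. World frame = base frame: x ahead of the robot, y to its left, z up, the work surface at z = 0. Lengths are in mm, angles in rad, forces in N, time in s.
With the tool pointing down it reaches from about 375 to 900 mm from the base axis. Payload 3.1 kg.
Tool frame: the origin (TCP) lies at the very end of the fingers, on their centre line; the grasp point (between the pads) lies 19 mm behind it; z points along the fingers, y is the direction in which the jaws open and shut (so a half turn about z gives the same grasp; the last joint's range is limited). The gripper opens to 85 mm and grips with 20 to 120 N. Pads are 22 mm wide; open, the fingers measure 114 mm over their backs; the gripper's body (76 mm by 85 mm) begins 54 mm behind the grasp point. The pads swing forward as they close: fully open they stand 13 mm farther back than shut.
Start: joints at [-0.178, 0.527, 1.433, -0, 1.181, -0.178], TCP at [624.977, 0.034, 231.31] pointing down, gripper open.
Joint ranges: [-3.08, 3.08], [-0.75, 2.2], [0.22, 2.44], [-1.43, 4.57], [0, 2.65], [-2.85, 2.85]. Speed limits (rad/s): [2.79, 2.79, 3.14, 3.14, 3.14, 3.14].

## Interface

Orientations are given as a unit quaternion [w, x, y, z].
In Python, from bench import read_state, vision, arm gives the robot as it stands.
- The arm moves only by the tool servo_tool, never from a script. Its argument "series" is a list of rows, each an object of numbers: "tx", "ty", "tz": the shift along the tool's x, y, z in m; "spin": the turn about the tool's z in degrees; "hand": the finger opening in m, from 0 to 0.0854. A call has 1 to 20 rows; each row shifts and turns the commanded pose from where the row before left it, along the tool's axes as they then stand; what a row does not reach is not made up. A row lasts 1/8 s, in which the tool goes at most 62.5 mm and 10.7 degrees, less where a joint would pass 70% of its speed; a pose out of reach is approached as far as the arm can. A call is refused whole if a number of a shift passes 0.0625 or a number of a turn 10.7, either way. A call with a gripper value outside its range is refused whole. The fingers move at their own pace and stop on an object; "force" is the grip in N (left out, the last holds). Time passes only in rows, so rows that do not move let the fingers close. It gives the time, the measured TCP pose, the force and the opening at its end, in the units of the state.
- read_state(): the state, without advancing time (a new reading comes with each control period).
- vision.read_camera(name): name is "scene" or "side" or "wrist"; returns the picture (384x512x3 uint8, blue, green, red); there is no depth.
- vision.camera_params(name): a dict with "camera_matrix" (3x3 intrinsics, pixels), "dist" ([k1, k2, p1, p2, k3] as OpenCV has them; the pictures are not rectified), "cam_to_world" (4x4, takes a point from camera to world coordinates). Camera axes: x right, y down, z forward; pixel columns grow to the right and rows downward; lengths in mm; the calibration is good to about 2 mm. A picture is of the moment at which its call begins: read the wrist's pose just before it. camera_params takes no time and is no camera call; for the wrist camera it gives the pose at the moment of the call.
- arm.hand_in(): hands the job in, once; it reports no verdict.
The state is a dict: "clock": time; "q": joint angles; "qvel": joint speeds; "tau": joint torques, N m; "tcp_pos": TCP position; "orientation": TCP orientation; "force": force on the tool from outside, world axes, zero at the start; "ft_torque": the same for the moment, N m; "opening": opening from 0.0 (shut) to 1.0 (fully open).
Only numpy, scipy, OpenCV 4.12 (cv2) and the standard library are available. Lean on these libraries where they do the work, as an engineer would, in place of code of your own. Each camera call takes 0.05 s, during which the arm holds its last target.

## Working session

There is one attempt and no reset: what is moved stays moved. The work goes in short steps, Python scripts to look and compute and a tool call to move; the robot and the scene stay as the last step left them, time stands still between calls to the robot, and variables do not carry over. Pictures are saved under pics/ and viewed, and the job is handed in when it is done.

Besides the shell and the picture viewer there is one more tool, called after "Request:" by a JSON object that holds its "api" and its "payload", one argument or row to a line. servo_tool: Moves the arm, as the interface text tells. Its arguments: {"type":"object","properties":{"series":{"type":"array","items":{"type":"object","properties":{"tx":{"type":"number"},"ty":{"type":"number"},"tz":{"type":"number"},"spin":{"type":"number"},"hand":{"type":"number"}}}},"force":{"type":"number"}},"required":["series"]}

```bash
ls; mkdir -p pics; python3 - <<'E'
from bench import read_state, vision, arm
import cv2,numpy as np
s=read_state();print(s)
for n in ["scene","side","wrist"]:
    p=vision.camera_params(n);print(n,np.round(p["camera_matrix"],1).tolist(),p["dist"],np.round(p["cam_to_world"],3).tolist())
    cv2.imwrite(f"pics/{n}0.png",vision.read_camera(n))
E
```

```text
pics
{'clock': 0.0, 'q': array([-1.78505201e-01,  5.28465617e-01,  1.43388556e+00, -2.45365299e-05,
        1.18140927e+00, -1.78491630e-01]), 'qvel': array([-0.00043367,  0.00142037, -0.00011213,  0.00049699, -0.00130854,
        0.00125312]), 'tau': array([ 2.50220628e-04, -4.42344439e+01, -1.78024775e+01, -2.06930472e-04,
        8.36740597e-03,  2.24214921e-05]), 'tcp_pos': array([6.24289032e+02, 1.47645973e-01, 2.30339287e+02]), 'orientation': array([-8.83864979e-04,  7.07107862e-01,  7.07104869e-01, -6.27491193e-04]), 'force': array([0.25160915, 0.54709071, 0.11788519]), 'ft_torque': array([-0.01402657, -0.00663625,  0.03592603]), 'opening': 0.9970892213899738}
scene [[427.6, 0.0, 262.9], [0.0, 427.6, 182.9], [0.0, 0.0, 1.0]] [-0.11378654  0.          0.          0.          0.        ] [[-0.895, -0.324, 0.306, 201.768], [-0.445, 0.667, -0.597, 899.464], [-0.01, -0.671, -0.742, 1058.896], [0.0, 0.0, 0.0, 1.0]]
side [[498.0, 0.0, 252.4], [0.0, 498.0, 190.5], [0.0, 0.0, 1.0]] [-0.08306996  0.          0.          0.          0.        ] [[-1.0, -0.011, -0.006, 624.279], [0.001, 0.363, -0.932, 1295.064], [0.013, -0.932, -0.363, 531.554], [0.0, 0.0, 0.0, 1.0]]
wrist [[291.5, 0.0, 251.7], [0.0, 291.5, 193.9], [0.0, 0.0, 1.0]] [-0.0266066  0.         0.         0.         0.       ] [[1.0, 0.001, -0.002, 626.102], [0.001, -0.965, -0.262, 66.488], [-0.003, 0.262, -0.965, 373.643], [0.0, 0.0, 0.0, 1.0]]
```

View pics/scene0.png

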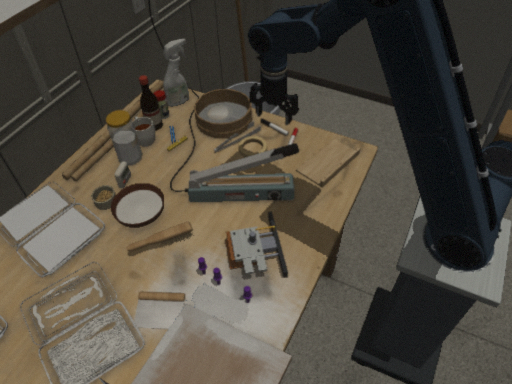

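View pics/side0.png

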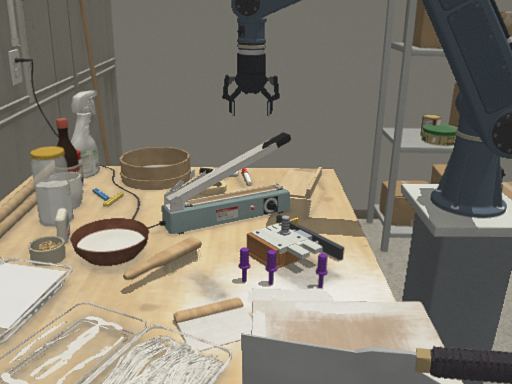

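View pics/wrist0.png

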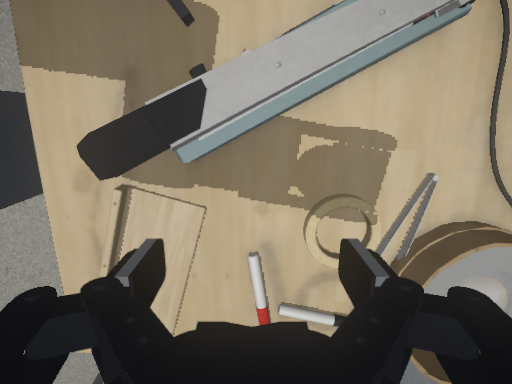

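```bash
cat > h.py <<'E'
import cv2,numpy as np
from bench import read_state, vision, arm
def ray(P,uv):
    K=np.array(P["camera_matrix"]);d=np.array(P["dist"]);T=np.array(P["cam_to_world"])
    n=cv2.undistortPoints(np.array(uv,float).reshape(-1,1,2),K,d).reshape(-1,2)
    D=np.c_[n,np.ones(len(n))]@T[:3,:3].T
    return T[:3,3],D
def plane(P,uv,z):
    o,D=ray(P,uv);t=(z-o[2])/D[:,2];return o+D*t[:,None]
def proj(P,X):
    T=np.linalg.inv(np.array(P["cam_to_world"]))
    r,_=cv2.Rodrigues(T[:3,:3])
    return cv2.projectPoints(np.array(X,float).reshape(-1,1,3),r,T[:3,3],np.array(P["camera_matrix"]),np.array(P["dist"]))[0].reshape(-1,2)
def crop(img,x0,y0,x1,y1,s,name):
    c=cv2.resize(img[y0:y1,x0:x1],None,fx=s,fy=s,interpolation=cv2.INTER_CUBIC);cv2.imwrite("pics/"+name,c)
E
python3 - <<'E'
from h import *
a=cv2.imread("pics/scene0.png");b=cv2.imread("pics/side0.png")
crop(a,180,195,310,310,6,"s_jig.png");crop(b,220,190,360,300,5.5,"d_jig.png")
P=vision.camera_params("scene");Q=vision.camera_params("side")
print(plane(P,[[270,215],[285,275],[251,231],[247,244]],46).round())
print("board",plane(P,[[342,136],[360,148],[300,178],[318,184]],6).round())
W=vision.camera_params("wrist")
print("wrist board",plane(W,[[122,186],[206,208],[177,330],[105,265]],6).round())
E
```

```text
[[542. 191.  46.]
 [417. 357.  46.]
 [566. 268.  46.]
 [555. 313.  46.]]
board [[ 476. -285.    6.]
 [ 397. -252.    6.]
 [ 533.  -22.    6.]
 [ 469.  -23.    6.]]
wrist board [[ 456.  -23.    6.]
 [ 565.  -53.    6.]
 [ 513. -247.    6.]
 [ 418. -138.    6.]]
```

View pics/s_jig.png

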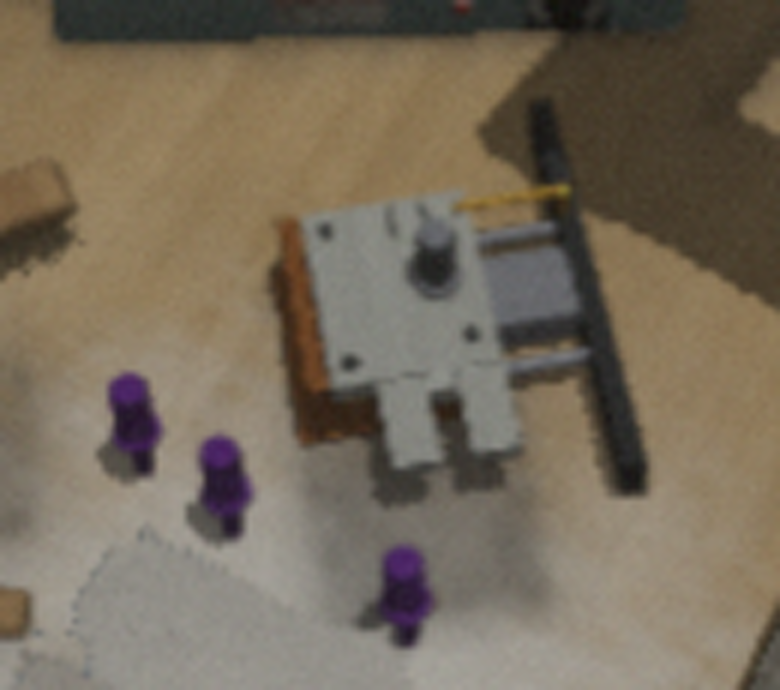

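View pics/d_jig.png

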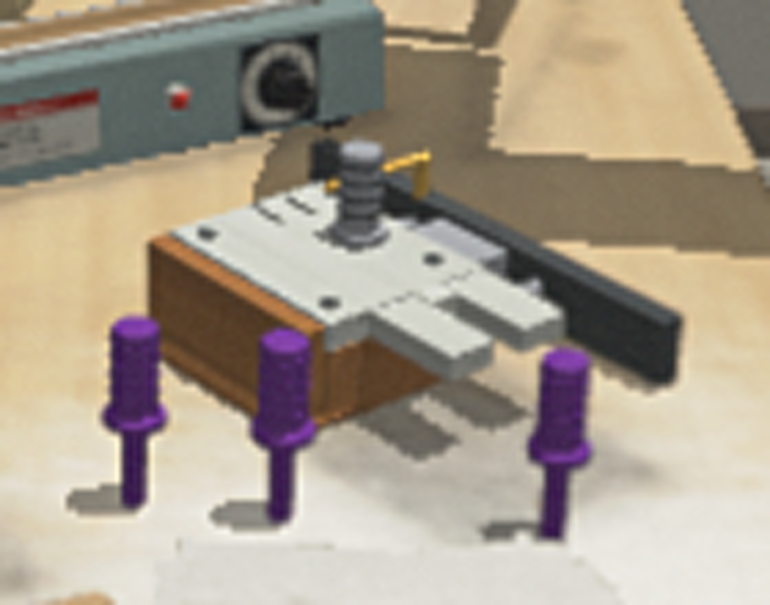

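```bash
python3 - <<'E'
from h import *
P=vision.camera_params("scene");Q=vision.camera_params("side")
J=np.array([[-10,-50],[82,-50],[82,50],[-10,96]],float)
def fit(A,B):
    a=A-A.mean(0);b=B-B.mean(0)
    th=np.arctan2((a[:,0]*b[:,1]-a[:,1]*b[:,0]).sum(),(a*b).sum())
    R=np.array([[np.cos(th),-np.sin(th)],[np.sin(th),np.cos(th)]]);t=B.mean(0)-R@A.mean(0)
    return th,t,B-(A@R.T+t)
px=np.array([[462,192],[303,218],[330,388],[522,450]])/6+[180,195]
X=plane(P,px,46)[:,:2];print(fit(J,X))
px=np.array([[175,235],[325,325],[562,312]])/5.5+[220,190]
X=plane(Q,px,46)[:,:2];print(fit(J[[1,2,3]],X))
# pin top z=86
print(plane(P,np.array([[435,232]])/6+[180,195],86), plane(Q,np.array([[361,150]])/5.5+[220,190],86))
E
```

```text
(np.float64(0.6326465133550867), array([528.8716758 , 289.60219587]), array([[ 6.62464422,  4.19799908],
       [-5.46129338, -2.45212911],
       [-4.46090091, -4.73418048],
       [ 3.29755007,  2.9883105 ]]))
(np.float64(0.6104184492276299), array([526.49540665, 296.59475291]), array([[-4.23299788,  3.50917768],
       [-3.27953526, -3.187834  ],
       [ 7.51253314, -0.32134367]]))
[[543.81865802 299.17920849  86.        ]] [[545.20579297 309.97597533  86.        ]]
```

Request:
{"api": "servo_tool", "payload": {
  "series": [
    {"tz": -0.06, "hand": 0.085},
    {"tz": -0.01, "tx": 0.03, "ty": -0.01},
    {"tx": 0.06, "ty": -0.015},
    {"tx": 0.06, "ty": -0.015},
    {"tx": 0.06, "ty": -0.015},
    {"tx": 0.06, "ty": -0.015},
    {"tx": 0.06, "ty": -0.01},
    {"spin": -9, "tz": 0.03},
    {"spin": -9, "tz": 0.03},
    {"spin": -9, "tz": 0.03},
    {"spin": -8, "tz": 0.01},
    {},
    {}
  ]
}}

```text
invalid input at $.series[0]: expected keys tx, ty, tz, spin, hand
```

```bash
python3 - <<'E'
from h import *
import pickle
s=read_state();print(s["clock"],s["tcp_pos"],s["orientation"],s["qvel"].round(3))
P=vision.camera_params("wrist");im=vision.read_camera("wrist");cv2.imwrite("pics/w1.png",im);pickle.dump(P,open("w1.pkl","wb"))
cv2.imwrite("pics/w1b.png",cv2.resize(im,(800,600)))
E
```

```text
0.15 [6.24441308e+02 1.28715831e-01 2.30577461e+02] [-6.78327925e-04  7.07110354e-01  7.07102723e-01 -4.75353577e-04] [ 0.001 -0.003 -0.004 -0.     0.002  0.   ]
```

View pics/w1b.png

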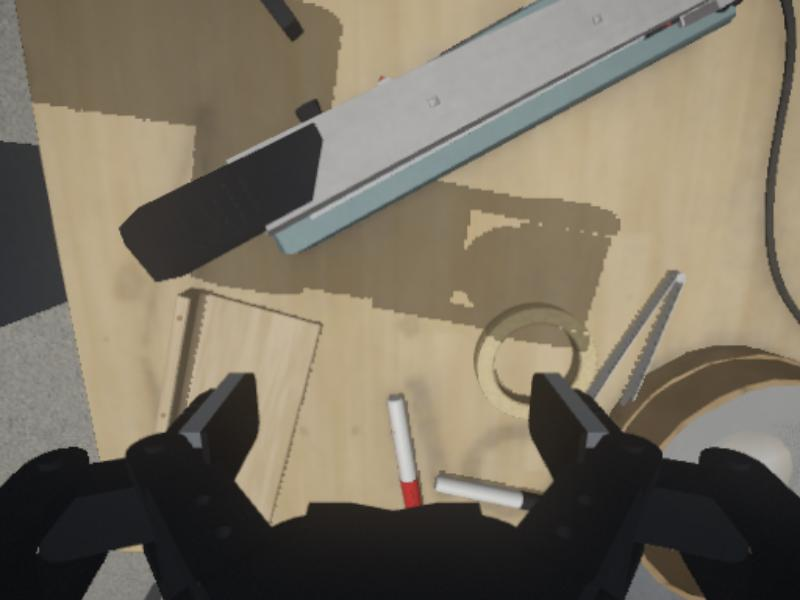

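Request:
{"api": "servo_tool", "payload": {
  "series": [
    {"tx": 0, "ty": 0, "tz": -0.06, "spin": 0, "hand": 0.085},
    {"tx": 0.03, "ty": -0.01, "tz": -0.01, "spin": 0, "hand": 0.085},
    {"tx": 0.06, "ty": -0.015, "tz": 0, "spin": 0, "hand": 0.085},
    {"tx": 0.06, "ty": -0.015, "tz": 0, "spin": 0, "hand": 0.085},
    {"tx": 0.06, "ty": -0.015, "tz": 0, "spin": 0, "hand": 0.085},
    {"tx": 0.06, "ty": -0.015, "tz": 0, "spin": 0, "hand": 0.085},
    {"tx": 0.06, "ty": -0.01, "tz": 0, "spin": 0, "hand": 0.085},
    {"tx": 0, "ty": 0, "tz": 0.03, "spin": -9, "hand": 0.085},
    {"tx": 0, "ty": 0, "tz": 0.03, "spin": -9, "hand": 0.085},
    {"tx": 0, "ty": 0, "tz": 0.03, "spin": -9, "hand": 0.085},
    {"tx": 0, "ty": 0, "tz": 0.01, "spin": -8, "hand": 0.085},
    {"tx": 0, "ty": 0, "tz": 0, "spin": 0, "hand": 0.085},
    {"tx": 0, "ty": 0, "tz": 0, "spin": 0, "hand": 0.085}
  ]
}}

```text
clock: 1.82
tcp_pos: [545.4, 330.2, 201.9]
orientation: [0.0, 0.463, 0.887, 0.0]
force: [0.9, -0.9, 0.3]
opening: 0.993
```

```bash
python3 - <<'E'
from h import *
import pickle
s=read_state();print(s["clock"],s["tcp_pos"],s["orientation"],s["qvel"].round(3))
P=vision.camera_params("wrist");im=vision.read_camera("wrist");cv2.imwrite("pics/w1.png",im);pickle.dump(P,open("w1.pkl","wb"))
cv2.imwrite("pics/w1b.png",cv2.resize(im,(800,600)))
E
```

```text
1.825 [545.40866806 330.20308314 201.8826878 ] [3.53728001e-04 4.62611212e-01 8.86561091e-01 4.16174473e-04] [ 0.    -0.011 -0.005 -0.001 -0.001 -0.007]
```

View pics/w1b.png

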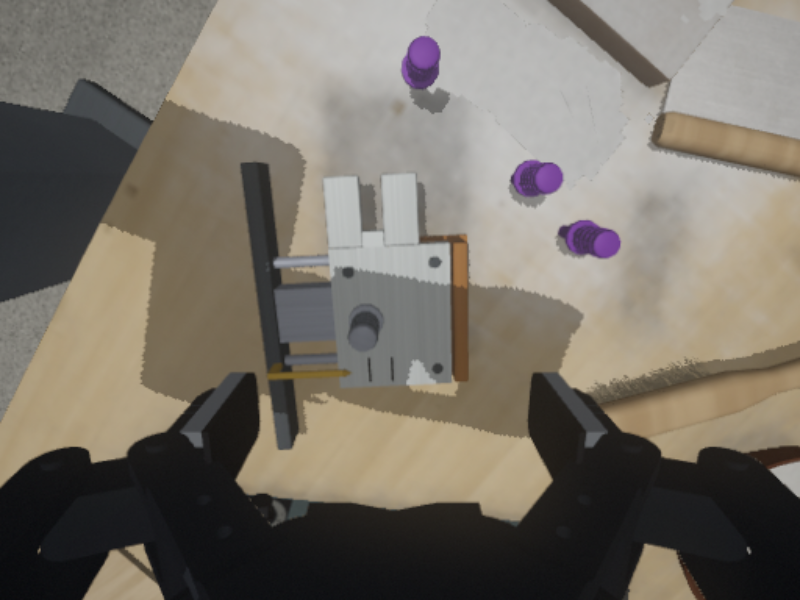

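```bash
python3 - <<'E'
from h import *
im=cv2.imread("pics/w1.png");crop(im,150,100,305,290,4,"w1c.png");print(im.shape)
E
```

```text
(384, 512, 3)
```

View pics/w1c.png

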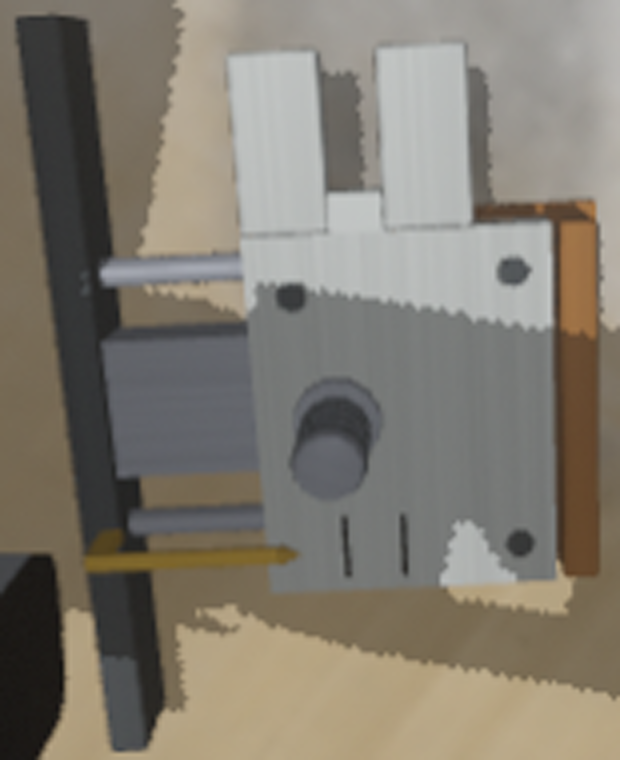

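```bash
cat >> h.py <<'E'
def fit(A,B):
    A=np.array(A,float);B=np.array(B,float)
    a=A-A.mean(0);b=B-B.mean(0)
    th=np.arctan2((a[:,0]*b[:,1]-a[:,1]*b[:,0]).sum(),(a*b).sum())
    R=np.array([[np.cos(th),-np.sin(th)],[np.sin(th),np.cos(th)]]);t=B.mean(0)-R@A.mean(0)
    return th,t,(B-(A@R.T+t)).round(1)
E
python3 - <<'E'
from h import *
import pickle
P=pickle.load(open("w1.pkl","rb"))
f=lambda p:np.array(p)/4+[150,100]-0.375
J=[[-10,96],[-10,-50],[82,-50],[82,50],[50,96]]
X=plane(P,f([[229,57],[270,592],[555,578],[552,222],[465,42]]),46)[:,:2]
th,t,r=fit(J,X);print(th,t,r.tolist())
Xb=plane(P,f([[18,18],[113,748]]),32)[:,:2]
R=np.array([[np.cos(th),-np.sin(th)],[np.sin(th),np.cos(th)]])
print("bar in jig",((Xb-t)@R))
for z,p in((86,[330,463]),(51,[338,418])):
    x=plane(P,f([p]),z)[0,:2];print("pin",x,(x-t)@R)
print("bore",R@[12,0]+t,"notch",R@[20,72]+t)
x=plane(P,f([[345,545],[404,545],[298,555]]),46)[:,:2];print("marks",(x-t)@R)
s=read_state();print(s["tcp_pos"])
E
```

```text
0.6332673588258645 [532.2364227  287.68853362] [[4.6, 0.8], [5.6, 3.2], [-5.6, -2.1], [-6.7, -3.6], [2.1, 1.7]]
bar in jig [[ -61.82327225  105.29435454]
 [ -56.58978564 -108.55258273]]
pin [546.07983836 299.21245001] [17.97879627  1.09712846]
pin [545.85367003 299.31783607] [17.85884791  1.31592227]
bore [541.90960172 294.78991431] notch [505.75010358 357.5632422 ]
marks [[ 17.97951634 -37.03967039]
 [ 34.30767308 -37.42938801]
 [  4.82010767 -39.72859147]]
[545.54018542 330.22631089 202.16838649]
```

```bash
python3 - <<'E'
from h import *
import pickle
P=pickle.load(open("w1.pkl","rb"))
f=lambda p:np.array(p)/4+[150,100]-0.375
J=[[-10,96],[-10,-50],[70,-50],[70,50],[50,96],[13,96],[27,96],[12,0],[-66,108],[-66,-108]]
px=[[229,57],[270,592],[555,578],[552,222],[465,42],[318,50],[376,46]]
X=np.r_[plane(P,f(px),46)[:,:2],[plane(P,f([[334,440]]),68.5)[0,:2]],plane(P,f([[18,18],[113,748]]),32)[:,:2]]
th,t,r=fit(J,X);print(th,t,r.tolist())
R=np.array([[np.cos(th),-np.sin(th)],[np.sin(th),np.cos(th)]])
print("bore",R@[12,0]+t,"pin meas",X[7],"notch",R@[20,72]+t)
s=read_state()
T=np.array([[-0.,0]])
q=s["orientation"];from scipy.spatial.transform import Rotation as Ro
M=Ro.from_quat(q[[1,2,3,0]]).as_matrix();print(M.round(3))
print("to pin tool", M.T@np.r_[X[7]-s["tcp_pos"][:2],0])
np.save("jig.npy",np.r_[th,t])
E
```

```text
0.6563862512871135 [537.24831364 290.69042848] [[1.2, -0.6], [-0.5, -0.3], [-0.9, -0.0], [-0.1, -0.1], [-0.5, -0.9], [0.1, -0.7], [0.3, -0.2], [-0.7, 1.0], [1.0, 0.0], [-0.0, 1.8]]
bore [546.75474626 298.01352474] pin meas [546.0370934  299.05755279] notch [509.15379047 359.93418465]
[[-0.572  0.82   0.002]
 [ 0.82   0.572  0.001]
 [-0.     0.002 -1.   ]]
to pin tool [-2.58450839e+01 -1.74289903e+01 -1.83145918e-02]
```

Request:
{"api": "servo_tool", "payload": {
  "series": [
    {"tx": -0.0264, "ty": -0.0174, "tz": 0.02, "spin": 0, "hand": 0.085},
    {"tx": 0, "ty": 0, "tz": 0.03, "spin": -2.7, "hand": 0.06},
    {"tx": 0, "ty": 0, "tz": 0.03, "spin": 0, "hand": 0.06},
    {"tx": 0, "ty": 0, "tz": 0, "spin": 0, "hand": 0.06},
    {"tx": 0, "ty": 0, "tz": 0, "spin": 0, "hand": 0.06}
  ],
  "force": 40
}}

```text
clock: 2.5
tcp_pos: [546.9, 298.9, 122.7]
orientation: [0.001, 0.441, 0.898, 0.001]
force: [0.2, -0.4, 0.3]
opening: 0.704
```

```bash
python3 - <<'E'
from h import *
s=read_state();print(s["clock"],s["tcp_pos"],s["opening"])
im=vision.read_camera("wrist");cv2.imwrite("pics/w2.png",im)
E
```

```text
2.5 [546.93632745 298.85067201 122.73672734] 0.703974277374283
```

View pics/w2.png

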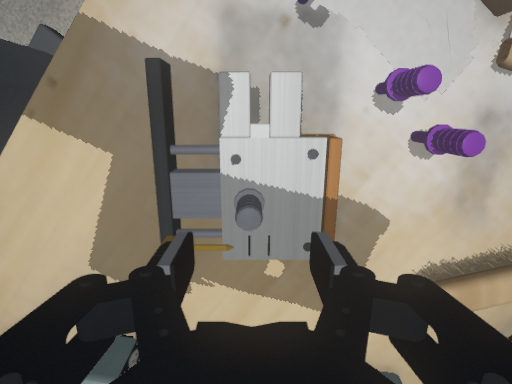

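Request:
{"api": "servo_tool", "payload": {
  "series": [
    {"tx": 0, "ty": 0, "tz": 0.03, "spin": 0, "hand": 0.06},
    {"tx": 0, "ty": 0, "tz": 0.025, "spin": 0, "hand": 0.06},
    {"tx": 0, "ty": 0, "tz": 0.01, "spin": 0, "hand": 0.05},
    {"tx": 0, "ty": 0, "tz": 0, "spin": 0, "hand": 0.03},
    {"tx": 0, "ty": 0, "tz": 0, "spin": 0, "hand": 0.01},
    {"tx": 0, "ty": 0, "tz": 0, "spin": 0, "hand": 0.01},
    {"tx": 0, "ty": 0, "tz": 0, "spin": 0, "hand": 0.01},
    {"tx": 0, "ty": 0, "tz": 0, "spin": 0, "hand": 0.01}
  ],
  "force": 40
}}

```text
clock: 3.55
tcp_pos: [546.4, 298.5, 57.6]
orientation: [0.001, 0.441, 0.898, 0.001]
force: [-1.7, -1.2, 6.2]
opening: 0.197
```

Request:
{"api": "servo_tool", "payload": {
  "series": [
    {"tx": 0, "ty": 0, "tz": -0.015, "spin": 0, "hand": 0.01},
    {"tx": 0, "ty": 0, "tz": -0.02, "spin": 0, "hand": 0.01},
    {"tx": 0, "ty": 0, "tz": -0.02, "spin": 0, "hand": 0.01},
    {"tx": 0.024, "ty": 0.003, "tz": 0, "spin": 0, "hand": 0.01},
    {"tx": 0.024, "ty": 0.003, "tz": 0, "spin": 0, "hand": 0.01},
    {"tx": 0.024, "ty": 0.002, "tz": 0, "spin": 0, "hand": 0.01},
    {"tx": 0, "ty": 0, "tz": 0, "spin": 0, "hand": 0.01},
    {"tx": 0, "ty": 0, "tz": 0, "spin": 0, "hand": 0.01}
  ]
}}

```text
clock: 4.55
tcp_pos: [508.7, 360.0, 111.7]
orientation: [0.0, 0.441, 0.898, 0.0]
force: [-0.6, 0.0, -0.2]
opening: 0.195
```

```bash
python3 - <<'E'
from h import *
import pickle
s=read_state();print(s["clock"],s["tcp_pos"],s["opening"],s["force"])
th,*t=np.load("jig.npy");R=np.array([[np.cos(th),-np.sin(th)],[np.sin(th),np.cos(th)]])
print("tcp in jig",(s["tcp_pos"][:2]-t)@R)
for n in("wrist","side"):
    P=vision.camera_params(n);im=vision.read_camera(n);cv2.imwrite(f"pics/{n}3.png",im)
    pickle.dump(P,open(f"{n}3.pkl","wb"))
    if n=="wrist": crop(im,140,40,365,260,3.4,"w3c.png")
    if n=="side": crop(im,220,170,360,290,5,"d3c.png")
E
```

```text
4.55 [508.73586574 360.04588159 111.72666489] 0.1954761111668848 [-0.55238292  0.02008124 -0.20878612]
tcp in jig [19.73708285 72.34352854]
```

View pics/w3c.png

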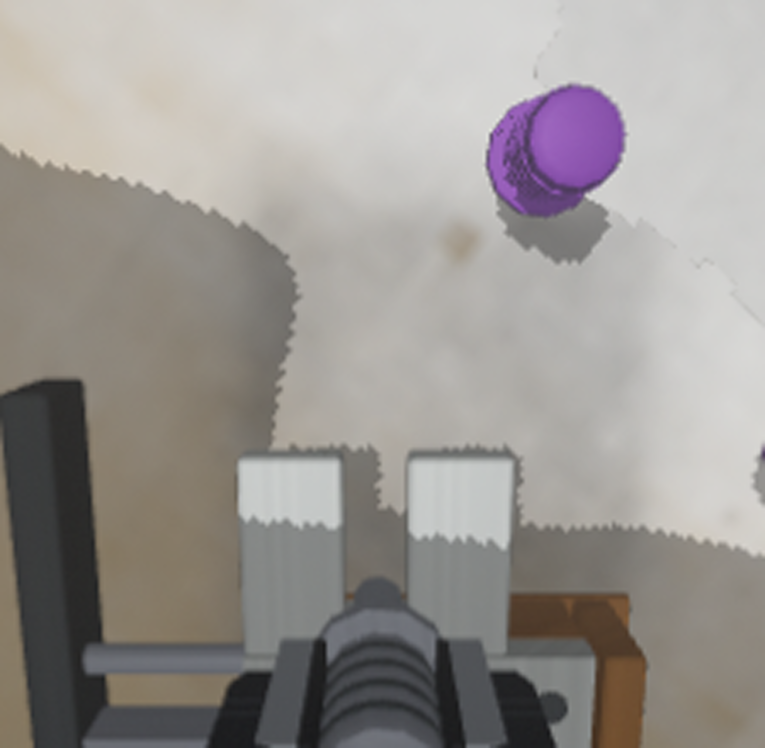

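View pics/d3c.png

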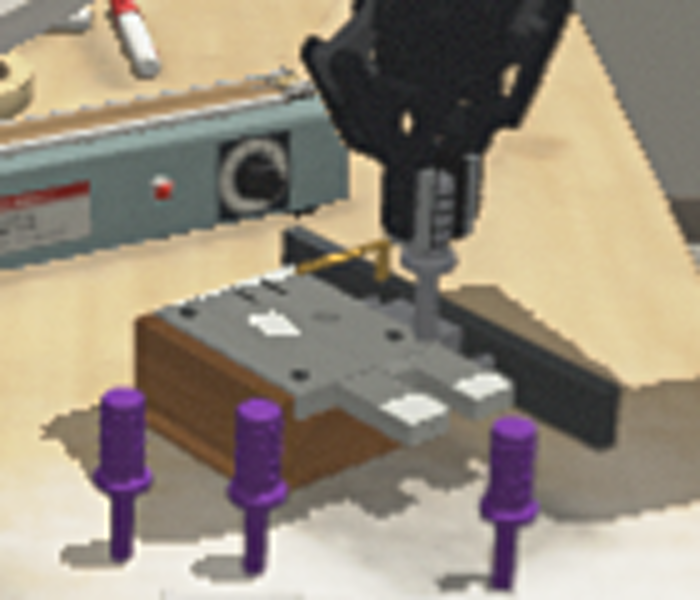

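Request:
{"api": "servo_tool", "payload": {
  "series": [
    {"tx": 0, "ty": 0, "tz": 0.012, "spin": 0, "hand": 0.01},
    {"tx": 0, "ty": 0, "tz": 0.012, "spin": 0, "hand": 0.01},
    {"tx": 0, "ty": 0, "tz": 0.012, "spin": 0, "hand": 0.01},
    {"tx": 0, "ty": 0, "tz": 0.012, "spin": 0, "hand": 0.01},
    {"tx": 0, "ty": 0, "tz": 0.005, "spin": 0, "hand": 0.01},
    {"tx": 0, "ty": 0, "tz": 0, "spin": 0, "hand": 0.01}
  ]
}}

```text
clock: 5.4
tcp_pos: [508.1, 360.3, 58.1]
orientation: [-0.0, 0.441, 0.898, -0.0]
force: [-0.4, 0.5, -1.0]
opening: 0.2
```

Request:
{"api": "servo_tool", "payload": {
  "series": [
    {"tx": 0, "ty": 0, "tz": 0.001, "spin": 0, "hand": 0.01},
    {"tx": 0, "ty": 0, "tz": 0, "spin": 0, "hand": 0.01},
    {"tx": 0, "ty": 0, "tz": 0, "spin": 0, "hand": 0.025},
    {"tx": 0, "ty": 0, "tz": 0, "spin": 0, "hand": 0.045},
    {"tx": 0, "ty": 0, "tz": 0, "spin": 0, "hand": 0.045},
    {"tx": 0, "ty": 0, "tz": -0.02, "spin": 0, "hand": 0.045},
    {"tx": 0, "ty": 0, "tz": -0.04, "spin": 0, "hand": 0.045},
    {"tx": 0, "ty": 0, "tz": -0.06, "spin": 0, "hand": 0.045},
    {"tx": 0, "ty": 0, "tz": -0.04, "spin": 0, "hand": 0.045},
    {"tx": 0, "ty": 0, "tz": 0, "spin": 0, "hand": 0.045}
  ]
}}

```text
clock: 6.65
tcp_pos: [510.4, 361.5, 221.6]
orientation: [0.003, 0.441, 0.898, 0.004]
force: [0.7, -0.4, -0.7]
opening: 0.53
```

```bash
python3 - <<'E'
from h import *
import pickle
s=read_state();print(s["clock"],s["tcp_pos"],s["opening"],s["force"])
for n in("wrist","side","scene"):
    P=vision.camera_params(n);im=vision.read_camera(n);cv2.imwrite(f"pics/{n}4.png",im)
    pickle.dump(P,open(f"{n}4.pkl","wb"))
    if n=="side": crop(im,220,170,360,290,5,"d4c.png")
E
```

```text
6.65 [510.44051928 361.45214551 221.63267971] 0.5304188668674226 [ 0.69300927 -0.38834431 -0.71935629]
```

View pics/wrist4.png

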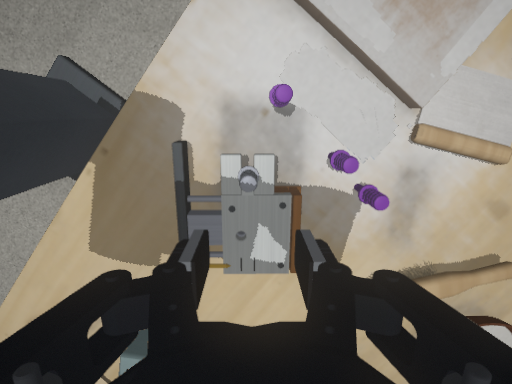

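View pics/d4c.png

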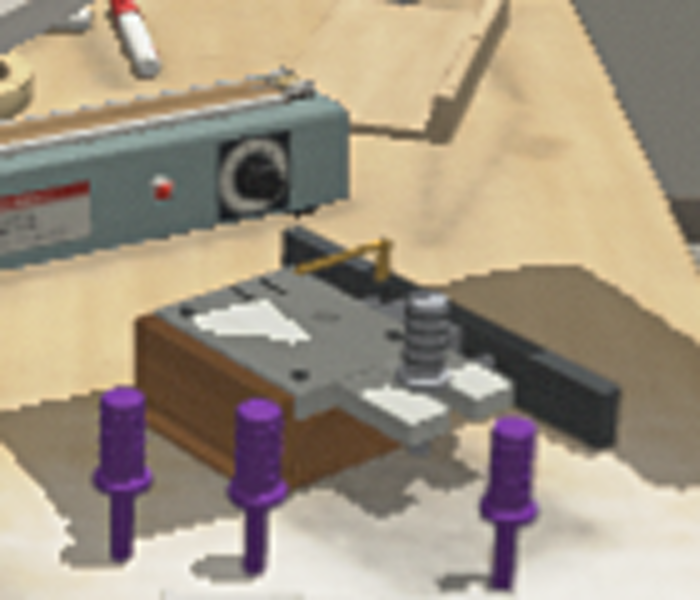

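View pics/scene4.png

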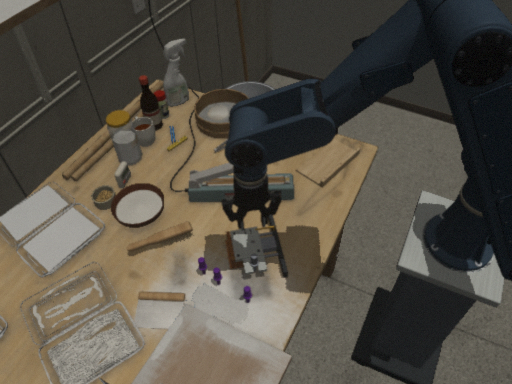

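Request:
{"api": "servo_tool", "payload": {
  "series": [
    {"tx": 0, "ty": 0, "tz": -0.06, "spin": 0, "hand": 0.06},
    {"tx": -0.02, "ty": -0.02, "tz": -0.01, "spin": 0, "hand": 0.06},
    {"tx": -0.0425, "ty": -0.037, "tz": 0, "spin": 0, "hand": 0.06},
    {"tx": -0.0425, "ty": -0.037, "tz": 0, "spin": 0, "hand": 0.06},
    {"tx": -0.0425, "ty": -0.037, "tz": 0, "spin": 0, "hand": 0.06},
    {"tx": -0.0425, "ty": -0.037, "tz": 0, "spin": 0, "hand": 0.06},
    {"tx": -0.0425, "ty": -0.037, "tz": 0, "spin": 0, "hand": 0.06},
    {"tx": -0.0425, "ty": -0.037, "tz": 0, "spin": 0, "hand": 0.06},
    {"tx": -0.0425, "ty": -0.037, "tz": 0, "spin": 0, "hand": 0.06},
    {"tx": -0.0425, "ty": -0.037, "tz": 0, "spin": 0, "hand": 0.06},
    {"tx": -0.03, "ty": -0.03, "tz": 0, "spin": 0, "hand": 0.06},
    {"tx": 0, "ty": 0, "tz": 0, "spin": 10.5, "hand": 0.06},
    {"tx": 0, "ty": 0, "tz": 0.01, "spin": 10.5, "hand": 0.06},
    {"tx": 0, "ty": 0, "tz": 0.02, "spin": 10.5, "hand": 0.06},
    {"tx": 0, "ty": 0, "tz": 0.02, "spin": 10.5, "hand": 0.06},
    {"tx": 0, "ty": 0, "tz": 0.02, "spin": 10.5, "hand": 0.06},
    {"tx": 0, "ty": 0, "tz": 0, "spin": 0, "hand": 0.06},
    {"tx": 0, "ty": 0, "tz": 0, "spin": 0, "hand": 0.06}
  ]
}}

```text
clock: 9.05
tcp_pos: [472.8, -159.8, 216.9]
orientation: [-0.001, 0.792, 0.611, -0.0]
force: [-0.1, -0.4, -0.1]
opening: 0.701
```

```bash
python3 - <<'E'
from h import *
import pickle
s=read_state();print(s["clock"],s["tcp_pos"],s["opening"],s["force"],s["q"])
for n in("wrist",):
    P=vision.camera_params(n);im=vision.read_camera(n);cv2.imwrite(f"pics/{n}5.png",im)
    pickle.dump(P,open(f"{n}5.pkl","wb"))
    cv2.imwrite("pics/w5b.png",cv2.resize(im,(800,600)))
E
```

```text
9.05 [ 472.78526487 -159.83670931  216.92729536] 0.700876418491117 [-0.12213002 -0.36591999 -0.06856678] [-5.50309080e-01  3.79651993e-01  1.75842242e+00  1.79722236e-05
  1.00478637e+00 -2.94522785e-01]
```

View pics/w5b.png

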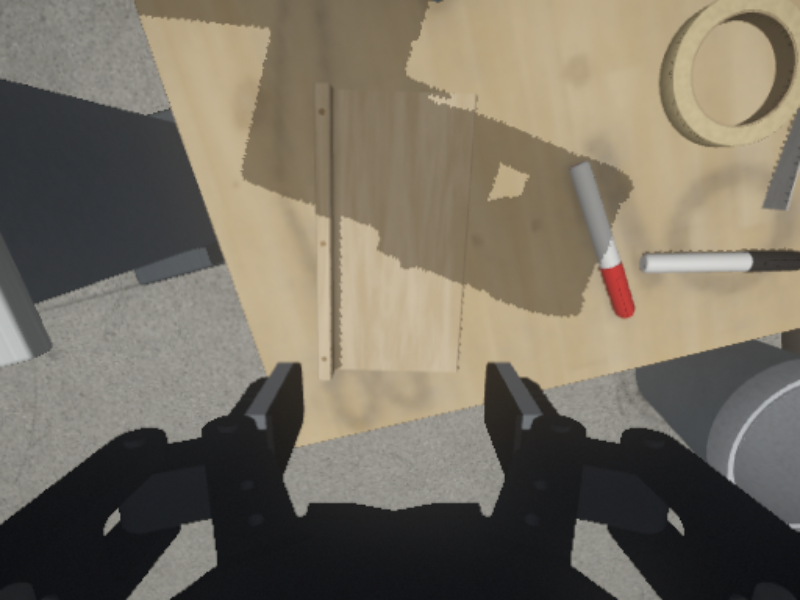

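```bash
python3 - <<'E'
from h import *
import pickle
from scipy.spatial.transform import Rotation as Ro
P=pickle.load(open("wrist5.pkl","rb"))
f=lambda p:np.array(p)/1.5625
for zr in(28,34):
    X=np.r_[plane(P,f([[316,83],[331,86],[319,379],[333,378]]),zr),plane(P,f([[476,96],[457,372]]),6)][:,:2]
    print(zr,"lens",np.linalg.norm(X[0]-X[2]),np.linalg.norm(X[1]-X[3]),np.linalg.norm(X[4]-X[5]))
    # guide: image-top end is tool +x = guide -x
    G=[[-108,-57],[-108,-46],[108,-57],[108,-46],[-108,57],[108,57]]
    th,t,r=fit(G,X);print(np.degrees(th)+90,t,r.tolist())
    R=np.array([[np.cos(th),-np.sin(th)],[np.sin(th),np.cos(th)]])
    rail=R@[0,-51.5]+t;s=read_state();q=s["orientation"];M=Ro.from_quat(q[[1,2,3,0]]).as_matrix()
    print("rail",rail,"tool yaw",np.degrees(np.arctan2(M[1,1],M[0,1])),"shift",M.T@np.r_[rail-s["tcp_pos"][:2],0])
E
```

```text
28 lens 215.89088720027422 213.0577213763374 214.91916680406118
-16.36537384795065 [ 479.49353288 -141.18077354] [[1.0, -0.1], [-0.3, -1.3], [0.6, 0.2], [1.1, 1.3], [-1.6, -0.5], [-0.8, 0.4]]
rail [ 430.08008475 -126.6700484 ] tool yaw -14.68238820102635 shift [ 2.13327647e+01 -5.00702340e+01 -5.25714559e-03]
34 lens 211.99097360874023 209.20898688757669 214.91916680406118
-16.448941421288495 [ 480.21652883 -140.82934683] [[0.7, -1.8], [-0.8, -3.0], [1.8, 2.1], [2.1, 3.3], [-2.4, -0.7], [-1.4, 0.1]]
rail [ 430.82429757 -126.24656619] tool yaw -14.68238820102635 shift [ 2.19310470e+01 -4.94576589e+01 -5.21656106e-03]
```

Request:
{"api": "servo_tool", "payload": {
  "series": [
    {"tx": 0.0214, "ty": -0.05, "tz": 0.02, "spin": 0, "hand": 0.05},
    {"tx": 0, "ty": 0, "tz": 0.05, "spin": 1.7, "hand": 0.05},
    {"tx": 0, "ty": 0, "tz": 0.05, "spin": 0, "hand": 0.05},
    {"tx": 0, "ty": 0, "tz": 0.03, "spin": 0, "hand": 0.05},
    {"tx": 0, "ty": 0, "tz": 0, "spin": 0, "hand": 0.05},
    {"tx": 0, "ty": 0, "tz": 0, "spin": 0, "hand": 0.05}
  ]
}}

```text
clock: 9.85
tcp_pos: [431.0, -127.0, 68.4]
orientation: [0.001, 0.801, 0.599, 0.0]
force: [0.6, -0.9, 0.3]
opening: 0.584
```

```bash
python3 - <<'E'
from h import *
import pickle
s=read_state();print(s["clock"],s["tcp_pos"],s["opening"],s["force"])
P=vision.camera_params("wrist");im=vision.read_camera("wrist");cv2.imwrite("pics/w6.png",cv2.resize(im,(800,600)))
pickle.dump(P,open("wrist6.pkl","wb"))
E
```

```text
9.85 [ 431.00162961 -126.96257761   68.3612798 ] 0.5844908523500688 [ 0.5750539  -0.86038342  0.30367161]
```

View pics/w6.png

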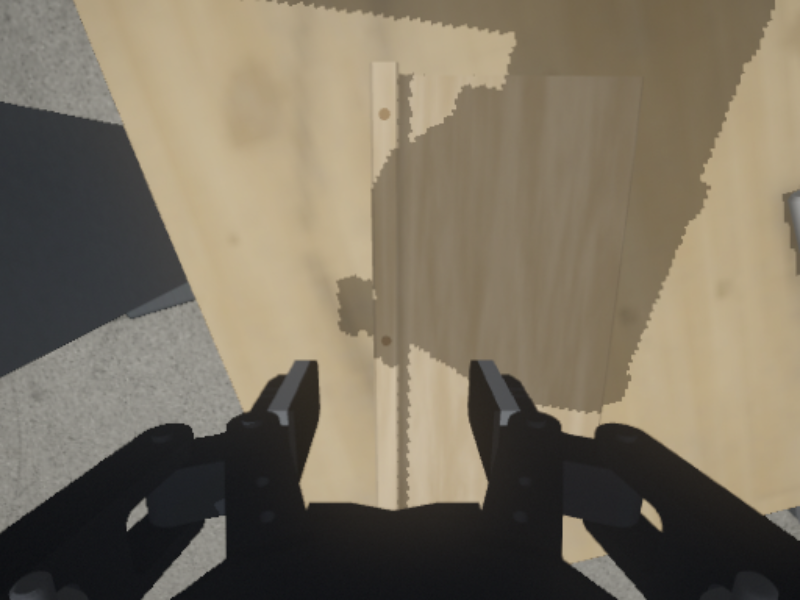

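Request:
{"api": "servo_tool", "payload": {
  "series": [
    {"tx": 0, "ty": -0.0025, "tz": 0.02, "spin": 0, "hand": 0.05},
    {"tx": 0, "ty": 0, "tz": 0.025, "spin": 0, "hand": 0.05},
    {"tx": 0, "ty": 0, "tz": 0.0135, "spin": 0, "hand": 0.04},
    {"tx": 0, "ty": 0, "tz": 0, "spin": 0, "hand": 0.03},
    {"tx": 0, "ty": 0, "tz": 0, "spin": 0, "hand": 0.02},
    {"tx": 0, "ty": 0, "tz": 0, "spin": 0, "hand": 0.005},
    {"tx": 0, "ty": 0, "tz": 0, "spin": 0, "hand": 0.005},
    {"tx": 0, "ty": 0, "tz": 0, "spin": 0, "hand": 0.005},
    {"tx": 0, "ty": 0, "tz": 0, "spin": 0, "hand": 0.005}
  ],
  "force": 60
}}

```text
clock: 11.02
tcp_pos: [428.1, -125.9, 9.8]
orientation: [0.001, 0.801, 0.598, 0.0]
force: [-0.5, -0.2, 6.5]
opening: 0.107
```

```bash
python3 - <<'E'
from h import *
import pickle
s=read_state();print(s["clock"],s["tcp_pos"],s["opening"],s["force"])
P=vision.camera_params("wrist");im=vision.read_camera("wrist");cv2.imwrite("pics/w7.png",cv2.resize(im,(800,600)))
pickle.dump(P,open("wrist7.pkl","wb"))
Q=vision.camera_params("side");im=cv2.imread("pics/side4.png");cv2.imwrite("pics/d4.png",cv2.resize(im,(800,600)))
S=vision.camera_params("scene")
a=cv2.imread("pics/scene0.png");crop(a,180,130,310,210,6,"seal_s.png")
E
```

```text
11.025 [ 428.09509236 -125.94704703    9.78585787] 0.10661880647076903 [-0.49118861 -0.20424228  6.46367955]
```

View pics/w7.png

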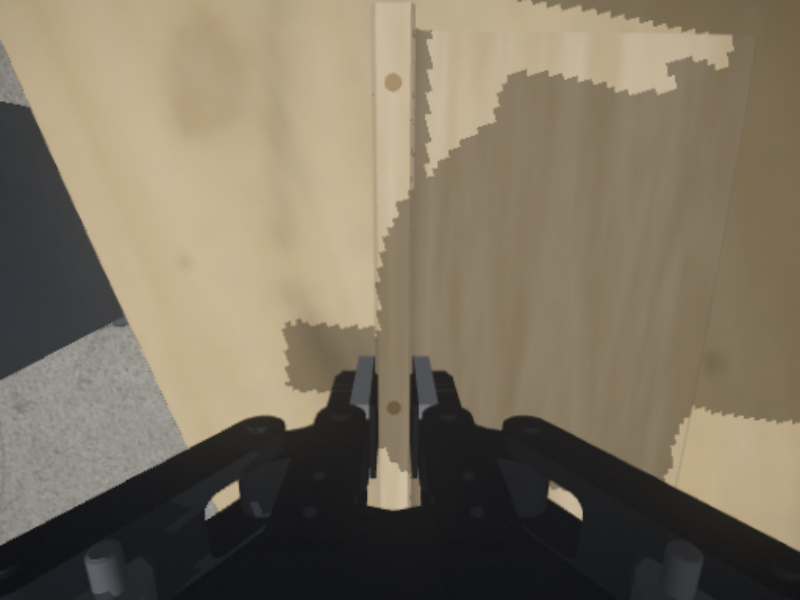

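View pics/seal_s.png

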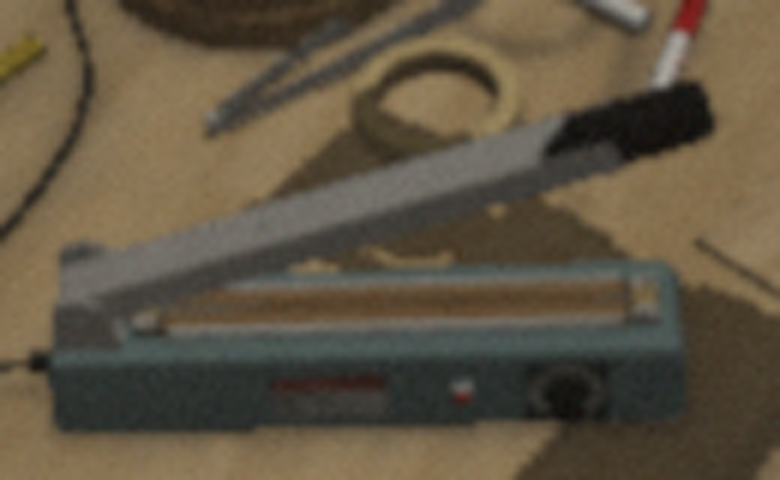

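View pics/d4.png

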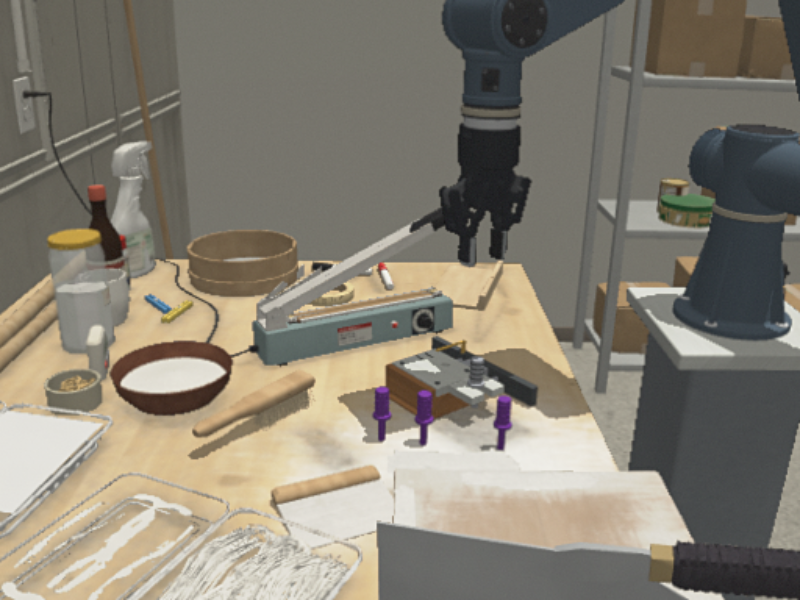

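```bash
python3 - <<'E'
from h import *
import pickle
from scipy.spatial.transform import Rotation as Ro
P=pickle.load(open("wrist7.pkl","rb"));s=read_state();q=s["orientation"];M=Ro.from_quat(q[[1,2,3,0]]).as_matrix()
f=lambda p:np.array(p)/1.5625
X=plane(P,f([[375,3],[413,5],[376,330],[412,200]]),28)
print("rail pts in tool",((X-s["tcp_pos"])@M).round(1).tolist())
X=plane(P,f([[754,37],[685,455],[430,30]]),6)
print("board pts in tool",((X-s["tcp_pos"])@M).round(1).tolist())
yaw=np.arctan2(M[1,1],M[0,1]);print("yaw",np.degrees(yaw))
S=vision.camera_params("scene")
b=np.array([[683,412],[683,280],[55,428]])/6+[180,130]
print("sealer base near-bottom z0",plane(S,b[[0,2]],0).round().tolist(),"top z58",plane(S,np.array([[680,275]])/6+[180,130],58).round())
print("tip z215",plane(S,np.array([[712,90],[712,130]])/6+[180,130],215).round().tolist())
th,*t=np.load("jig.npy");R=np.array([[np.cos(th),-np.sin(th)],[np.sin(th),np.cos(th)]])
for d in(-30,0,20):
    print(d,"tcp target",R@[-66+d-108.5,0]+t,"guide corners",(np.array([[-66+d,-108],[-66+d-114,-108],[-66+d,108],[-66+d-114,108]])@R.T+t).round().tolist())
E
```

```text
rail pts in tool [[108.5, -3.1, -18.3], [108.0, 6.2, -18.3], [24.7, -3.6, -18.3], [61.4, 6.4, -18.3]]
board pts in tool [[108.3, 107.9, 3.9], [-32.2, 110.5, 4.0], [108.8, 12.0, 3.7]]
yaw -16.4765959964314
sealer base near-bottom z0 [[517.0, 65.0, 0.0], [816.0, 223.0, 0.0]] top z58 [[540.  24.  58.]]
tip z215 [[522.0, 43.0, 215.0], [511.0, 68.0, 215.0]]
-30 tcp target [375.24285769 165.89266311] guide corners [[527.0, 147.0], [437.0, 77.0], [395.0, 318.0], [305.0, 248.0]]
0 tcp target [399.00893925 184.20040375] guide corners [[551.0, 165.0], [461.0, 95.0], [419.0, 336.0], [329.0, 266.0]]
20 tcp target [414.85299362 196.40556418] guide corners [[567.0, 177.0], [476.0, 107.0], [435.0, 348.0], [345.0, 279.0]]
```

Request:
{"api": "servo_tool", "payload": {
  "series": [
    {"tx": 0, "ty": 0, "tz": 0, "spin": 0, "hand": 0.005},
    {"tx": 0, "ty": 0, "tz": -0.01, "spin": 0, "hand": 0.005},
    {"tx": 0, "ty": 0, "tz": -0.025, "spin": 0, "hand": 0.005},
    {"tx": 0, "ty": 0, "tz": -0.04, "spin": 0, "hand": 0.005},
    {"tx": 0, "ty": 0, "tz": -0.05, "spin": 0, "hand": 0.005},
    {"tx": 0, "ty": 0, "tz": -0.05, "spin": 0, "hand": 0.005},
    {"tx": 0, "ty": 0, "tz": -0.05, "spin": 0, "hand": 0.005},
    {"tx": 0, "ty": 0, "tz": -0.03, "spin": 0, "hand": 0.005},
    {"tx": 0, "ty": 0, "tz": -0.01, "spin": 0, "hand": 0.005},
    {"tx": 0, "ty": 0, "tz": 0, "spin": 0, "hand": 0.005},
    {"tx": 0, "ty": 0, "tz": 0, "spin": 0, "hand": 0.005}
  ],
  "force": 90
}}

```text
clock: 12.45
tcp_pos: [426.4, -125.0, 272.2]
orientation: [-0.002, 0.801, 0.598, -0.001]
force: [0.1, -0.7, -4.2]
opening: 0.102
```

```bash
python3 - <<'E'
from h import *
import pickle
s=read_state();print(s["clock"],s["tcp_pos"],s["opening"],s["force"],s["q"])
for n in("side","scene"):
    im=vision.read_camera(n);cv2.imwrite(f"pics/{n}8.png",im)
E
```

```text
12.45 [ 426.40939724 -125.04057181  272.18410085] 0.10239406261219991 [ 0.08705677 -0.72752661 -4.22514792] [-5.37705955e-01  2.28158738e-01  1.80913709e+00 -1.03602704e-05
  1.10849624e+00 -2.49601151e-01]
```

View pics/side8.png

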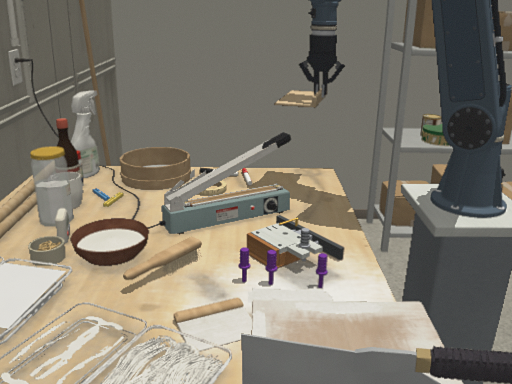

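View pics/scene8.png

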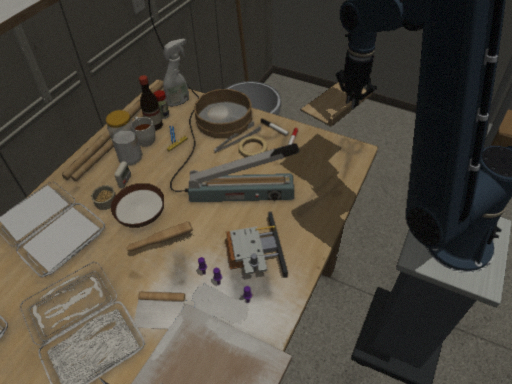

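Request:
{"api": "servo_tool", "payload": {
  "series": [
    {"tx": 0.02, "ty": -0.01, "tz": 0, "spin": 0, "hand": 0.005},
    {"tx": 0.04, "ty": -0.021, "tz": 0, "spin": 0, "hand": 0.005},
    {"tx": 0.04, "ty": -0.021, "tz": 0, "spin": 0, "hand": 0.005},
    {"tx": 0.04, "ty": -0.021, "tz": 0, "spin": 0, "hand": 0.005},
    {"tx": 0.04, "ty": -0.021, "tz": 0, "spin": 0, "hand": 0.005},
    {"tx": 0.04, "ty": -0.021, "tz": 0, "spin": 0, "hand": 0.005},
    {"tx": 0.03, "ty": -0.0145, "tz": 0, "spin": 0, "hand": 0.005},
    {"tx": 0.0105, "ty": -0.005, "tz": 0, "spin": 0, "hand": 0.005},
    {"tx": 0, "ty": 0, "tz": 0, "spin": -8, "hand": 0.005},
    {"tx": 0, "ty": 0, "tz": 0, "spin": -10, "hand": 0.005},
    {"tx": 0, "ty": 0, "tz": 0, "spin": -10, "hand": 0.005},
    {"tx": 0, "ty": 0, "tz": 0, "spin": -10, "hand": 0.005},
    {"tx": 0, "ty": 0, "tz": 0, "spin": -10, "hand": 0.005},
    {"tx": 0, "ty": 0, "tz": 0, "spin": -6, "hand": 0.005},
    {"tx": 0, "ty": 0, "tz": 0, "spin": 0, "hand": 0.005},
    {"tx": 0, "ty": 0, "tz": 0, "spin": 0, "hand": 0.005}
  ]
}}

```text
clock: 14.55
tcp_pos: [372.7, 161.8, 273.5]
orientation: [-0.0, 0.443, 0.896, -0.0]
force: [-0.4, 0.6, -3.9]
opening: 0.106
```

```bash
cat > chk.py <<'E'
from h import *
import pickle,sys
from scipy.spatial.transform import Rotation as Ro
def chk():
    s=read_state();q=s["orientation"];M=Ro.from_quat(q[[1,2,3,0]]).as_matrix()
    th,*t=np.load("jig.npy");R=np.array([[np.cos(th),-np.sin(th)],[np.sin(th),np.cos(th)]])
    j=(s["tcp_pos"][:2]-t)@R
    print("clk",s["clock"],"tcp",s["tcp_pos"].round(1),"jig",j.round(1),"z",s["tcp_pos"][2].round(1),"d",(j[0]+174.5).round(1),"yawerr deg",np.degrees(np.arctan2(M[1,1],M[0,1])-th).round(2),"F",s["force"].round(1),"Fjig",(s["force"][:2]@R).round(1),"op",s["opening"].round(3),"tau",s["ft_torque"].round(2))
    return s,M,R,np.array(t)
E
python3 - <<'E'
from chk import *
s,M,R,t=chk()
P=vision.camera_params("wrist");im=vision.read_camera("wrist");cv2.imwrite("pics/w9.png",cv2.resize(im,(800,600)));pickle.dump(P,open("wrist9.pkl","wb"))
cv2.imwrite("pics/side9.png",vision.read_camera("side"))
E
```

```text
Traceback (most recent call last):
  File "chk.py", line 8, in chk
    print("clk",s["clock"],"tcp",s["tcp_pos"].round(1),"jig",j.round(1),"z",s["tcp_pos"][2].round(1),"d",(j[0]+174.5).round(1),"yawerr deg",np.degrees(np.arctan2(M[1,1],M[0,1])-th).round(2),"F",s["force"].round(1),"Fjig",(s["force"][:2]@R).round(1),"op",s["opening"].round(3),"tau",s["ft_torque"].round(2))
                                                                                                                                                                                                                                                              ^^^^^^^^^^^^^^^^^^
AttributeError: 'float' object has no attribute 'round'
```

```bash
sed -i 's/s\["opening"\].round(3)/round(s["opening"],3)/' chk.py
python3 - <<'E'
from chk import *
s,M,R,t=chk()
P=vision.camera_params("wrist");im=vision.read_camera("wrist");cv2.imwrite("pics/w9.png",cv2.resize(im,(800,600)));pickle.dump(P,open("wrist9.pkl","wb"))
cv2.imwrite("pics/side9.png",vision.read_camera("side"))
E
```

```text
clk 14.55 tcp [372.7 161.8 273.5] jig [-209.    -1.7] z 273.5 d -34.5 yawerr deg -0.23 F [-0.4  0.6 -3.9] Fjig [0.1 0.7] op 0.106 tau [-0.08  0.07  0.03]
```

View pics/w9.png

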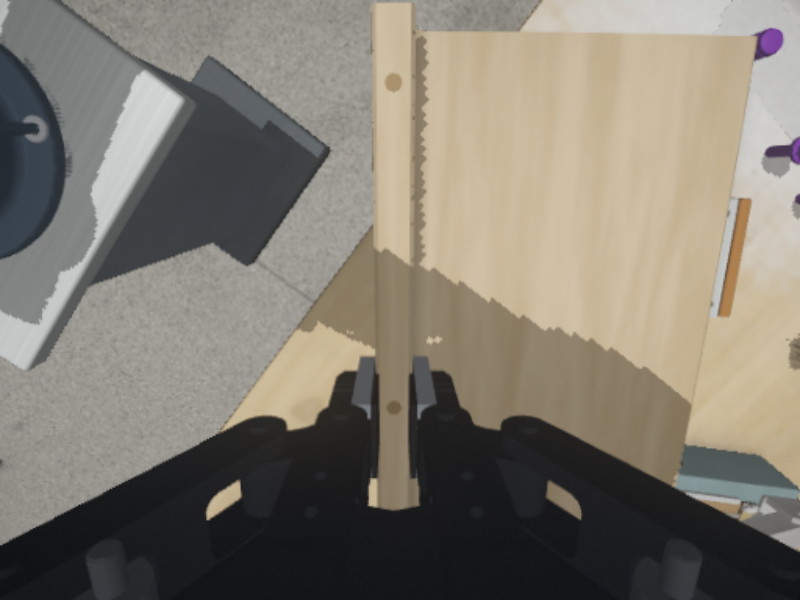

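View pics/side9.png

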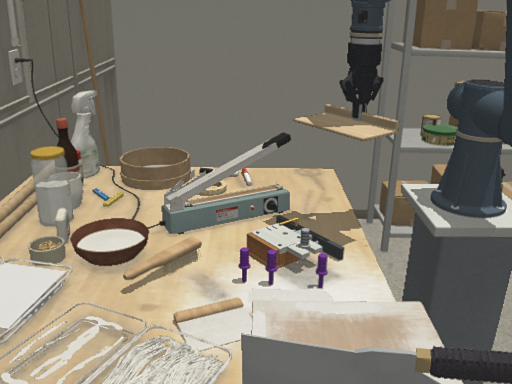

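Request:
{"api": "servo_tool", "payload": {
  "series": [
    {"tx": 0.0017, "ty": 0, "tz": 0.02, "spin": 0, "hand": 0.005},
    {"tx": 0, "ty": 0, "tz": 0.04, "spin": 0, "hand": 0.005},
    {"tx": 0, "ty": 0, "tz": 0.05, "spin": 0, "hand": 0.005},
    {"tx": 0, "ty": 0, "tz": 0.05, "spin": 0, "hand": 0.005},
    {"tx": 0, "ty": 0, "tz": 0.04, "spin": 0, "hand": 0.005},
    {"tx": 0, "ty": 0, "tz": 0.025, "spin": 0, "hand": 0.005},
    {"tx": 0, "ty": 0, "tz": 0.015, "spin": 0, "hand": 0.005},
    {"tx": 0, "ty": 0, "tz": 0, "spin": 0, "hand": 0.005},
    {"tx": 0, "ty": 0, "tz": 0, "spin": 0, "hand": 0.005}
  ]
}}

```text
clock: 15.78
tcp_pos: [372.4, 163.7, 34.2]
orientation: [0.001, 0.442, 0.897, 0.0]
force: [0.2, 0.6, -2.8]
opening: 0.105
```

```bash
python3 - <<'E'
from chk import *
s,M,R,t=chk()
P=vision.camera_params("wrist");im=vision.read_camera("wrist");cv2.imwrite("pics/w10.png",cv2.resize(im,(800,600)));pickle.dump(P,open("wrist10.pkl","wb"))
im=vision.read_camera("side");crop(im,240,170,400,290,5,"side10.png")
im=vision.read_camera("scene");crop(im,220,180,360,300,5,"scene10.png")
E
```

```text
clk 15.775 tcp [372.4 163.7  34.2] jig [-208.    0.] z 34.2 d -33.5 yawerr deg -0.12 F [ 0.2  0.6 -2.8] Fjig [0.6 0.4] op 0.105 tau [-0.07  0.08  0.03]
```

View pics/w10.png

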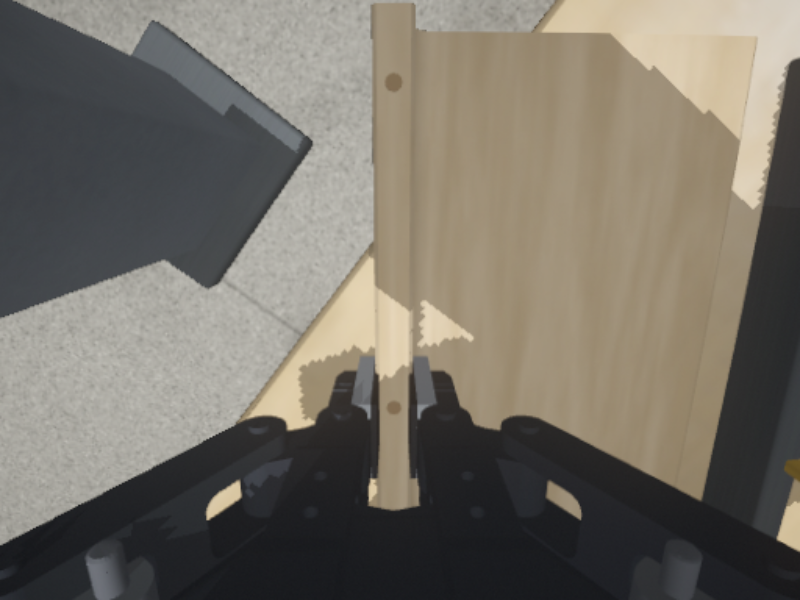

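View pics/side10.png

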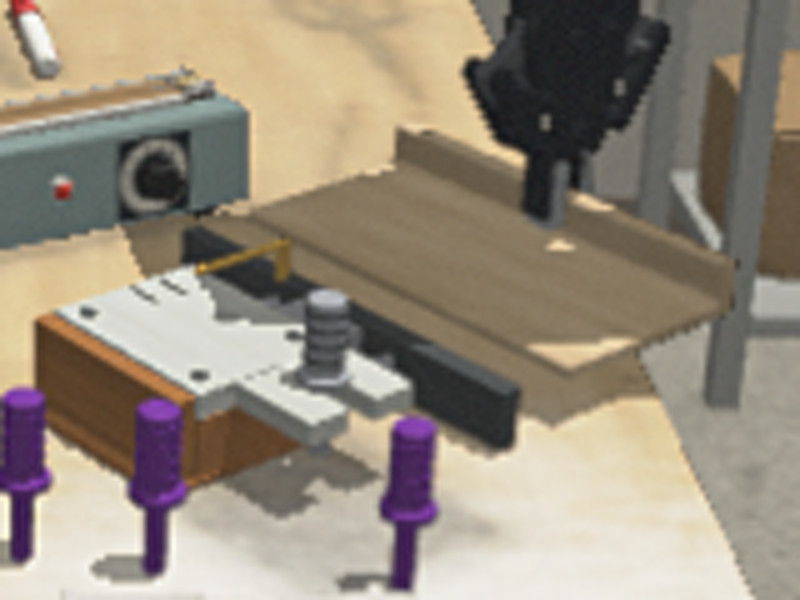

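View pics/scene10.png

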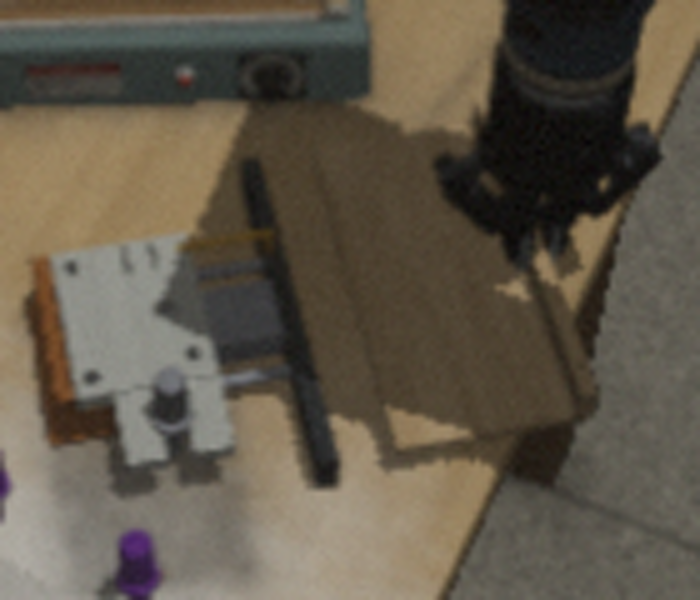

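```bash
python3 - <<'E'
from chk import *
s,M,R,t=chk()
P=pickle.load(open("wrist10.pkl","rb"));f=lambda p:np.array(p)/1.5625
for nm,p,z in(("bar bottom",[[757,200],[703,492]],2),("edge",[[756,38],[677,495]],30.4),("edge low corner",[[756,38],[677,495]],24.4),("rail L",[[373,160],[377,300]],52),("rail R",[[415,30],[412,290]],52)):
    X=(plane(P,f(p),z)-s["tcp_pos"])@M;d=X[1]-X[0];print(nm,X.round(1).tolist(),"angle",np.degrees(np.arctan2(d[1],-d[0])).round(2))
E
python3 - <<'E'
import cv2
im=cv2.imread("pics/w10.png")
cv2.imwrite("pics/w10c.png",cv2.resize(im[0:520,640:800],None,fx=1.15*2,fy=1.15,interpolation=cv2.INTER_CUBIC))
E
```

```text
clk 15.925 tcp [372.3 163.7  34.6] jig [-2.081e+02  1.000e-01] z 34.6 d -33.6 yawerr deg -0.11 F [ 0.5 -0.7 -3.1] Fjig [-0.  -0.9] op 0.106 tau [-0.1   0.11 -0.04]
bar bottom [[58.7, 140.4, 32.7], [-72.1, 143.4, 32.9]] angle 1.32
edge [[106.7, 108.4, 4.2], [-51.0, 110.4, 4.4]] angle 0.71
edge low corner [[108.4, 112.8, 10.2], [-55.8, 114.8, 10.4]] angle 0.71
rail L [[70.4, -4.2, -17.5], [32.2, -3.4, -17.5]] angle 1.09
rail R [[101.3, 6.5, -17.5], [35.2, 6.5, -17.5]] angle -0.04
```

View pics/w10c.png

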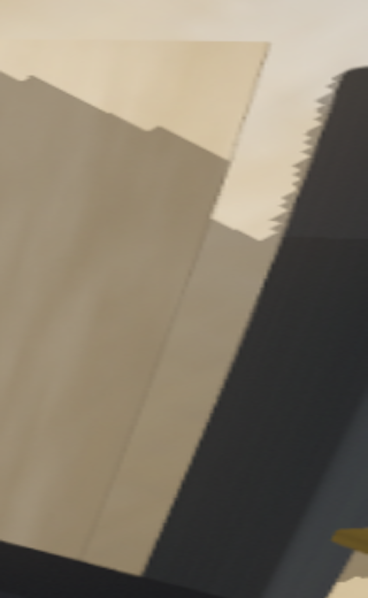

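Request:
{"api": "servo_tool", "payload": {
  "series": [
    {"tx": 0, "ty": 0, "tz": 0.01, "spin": 0, "hand": 0.005},
    {"tx": 0, "ty": 0, "tz": 0.008, "spin": 0, "hand": 0.005},
    {"tx": 0, "ty": 0, "tz": 0.004, "spin": 0, "hand": 0.005},
    {"tx": 0, "ty": 0, "tz": 0.002, "spin": 0, "hand": 0.005},
    {"tx": 0, "ty": 0, "tz": 0, "spin": 0, "hand": 0.005},
    {"tx": 0, "ty": 0, "tz": 0, "spin": 0, "hand": 0.005}
  ]
}}

```text
clock: 16.68
tcp_pos: [371.3, 163.6, 9.9]
orientation: [-0.0, 0.442, 0.897, -0.0]
force: [-0.3, -1.7, -0.3]
opening: 0.104
```

```bash
python3 -c "
from chk import *
chk()"
```

```text
clk 16.675 tcp [371.3 163.6   9.9] jig [-209.     0.6] z 9.9 d -34.5 yawerr deg -0.11 F [-0.3 -1.7 -0.3] Fjig [-1.3 -1.2] op 0.104 tau [-0.07  0.11 -0.03]
```

Request:
{"api": "servo_tool", "payload": {
  "series": [
    {"tx": 0, "ty": 0.008, "tz": 0.0007, "spin": 0, "hand": 0.005},
    {"tx": 0, "ty": 0.01, "tz": 0, "spin": 0, "hand": 0.005},
    {"tx": 0, "ty": 0.008, "tz": 0, "spin": 0, "hand": 0.005},
    {"tx": 0, "ty": 0.005, "tz": 0, "spin": 0, "hand": 0.005},
    {"tx": 0, "ty": 0.004, "tz": 0, "spin": 0, "hand": 0.005},
    {"tx": 0, "ty": 0.003, "tz": 0, "spin": 0, "hand": 0.005},
    {"tx": 0, "ty": 0.003, "tz": 0, "spin": 0, "hand": 0.005},
    {"tx": 0, "ty": 0.002, "tz": 0, "spin": 0, "hand": 0.005},
    {"tx": 0, "ty": 0, "tz": 0, "spin": 0, "hand": 0.005}
  ]
}}

```text
clock: 17.8
tcp_pos: [400.3, 188.3, 9.9]
orientation: [-0.004, 0.442, 0.897, -0.004]
force: [-7.8, -8.2, 12.9]
opening: 0.102
```

```bash
python3 - <<'E'
from chk import *
s,M,R,t=chk()
P=vision.camera_params("wrist");im=vision.read_camera("wrist");cv2.imwrite("pics/w11.png",cv2.resize(im,(800,600)));pickle.dump(P,open("wrist11.pkl","wb"))
im=vision.read_camera("side");crop(im,240,170,400,290,5,"side11.png")
E
```

```text
clk 17.8 tcp [400.3 188.3   9.9] jig [-171.     2.5] z 9.9 d 3.5 yawerr deg -0.04 F [-7.8 -8.2 12.9] Fjig [-11.2  -1.8] op 0.102 tau [-1.1   0.89  0.04]
```

View pics/w11.png

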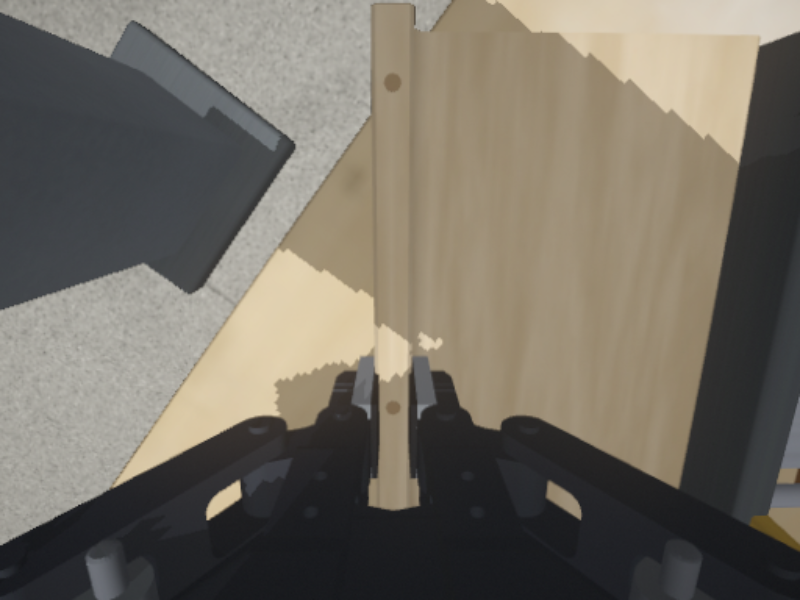

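View pics/side11.png

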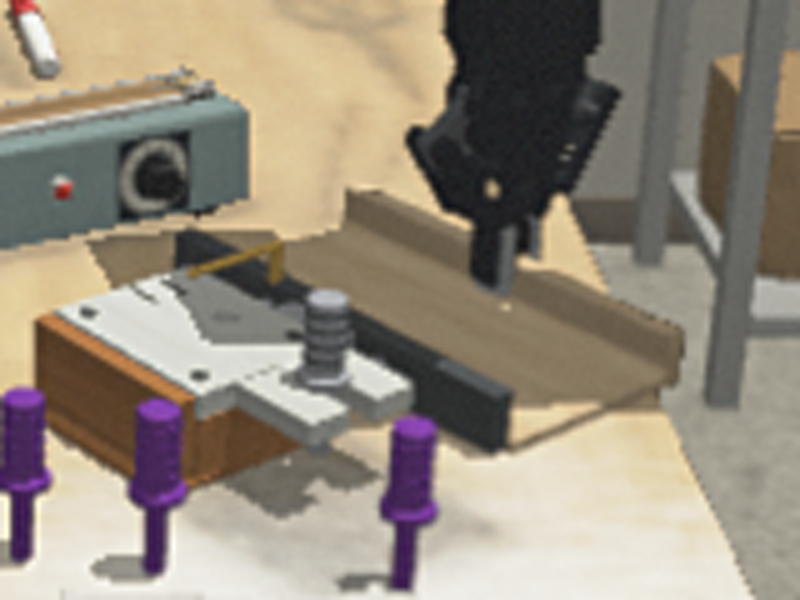

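Request:
{"api": "servo_tool", "payload": {
  "series": [
    {"tx": -0.001, "ty": 0.0, "tz": -0.0007, "spin": 0, "hand": 0.005},
    {"tx": -0.001, "ty": 0.002, "tz": 0, "spin": 0, "hand": 0.005},
    {"tx": 0, "ty": 0.003, "tz": 0, "spin": 0, "hand": 0.005},
    {"tx": 0, "ty": 0.003, "tz": 0, "spin": 0, "hand": 0.005},
    {"tx": 0, "ty": 0.003, "tz": 0, "spin": 0, "hand": 0.005},
    {"tx": 0, "ty": 0, "tz": 0, "spin": 0, "hand": 0.005},
    {"tx": 0, "ty": 0, "tz": 0, "spin": 0, "hand": 0.005}
  ]
}}

```text
clock: 18.77
tcp_pos: [408.6, 193.0, 9.9]
orientation: [-0.005, 0.442, 0.897, -0.005]
force: [-8.9, -7.8, 7.9]
opening: 0.106
```

```bash
python3 - <<'E'
from chk import *
s,M,R,t=chk()
P=vision.camera_params("wrist");im=vision.read_camera("wrist");cv2.imwrite("pics/w12.png",cv2.resize(im,(800,600)));pickle.dump(P,open("wrist12.pkl","wb"))
im=vision.read_camera("side");crop(im,240,170,400,290,5,"side12.png")
im=vision.read_camera("scene");cv2.imwrite("pics/scene12f.png",im);crop(im,220,180,320,280,6,"scene12.png")
E
```

```text
clk 18.775 tcp [408.6 193.    9.9] jig [-161.5    1.1] z 9.9 d 13.0 yawerr deg -0.03 F [-8.9 -7.8  7.9] Fjig [-11.8  -0.7] op 0.106 tau [-1.15  0.96  0.01]
```

View pics/side12.png

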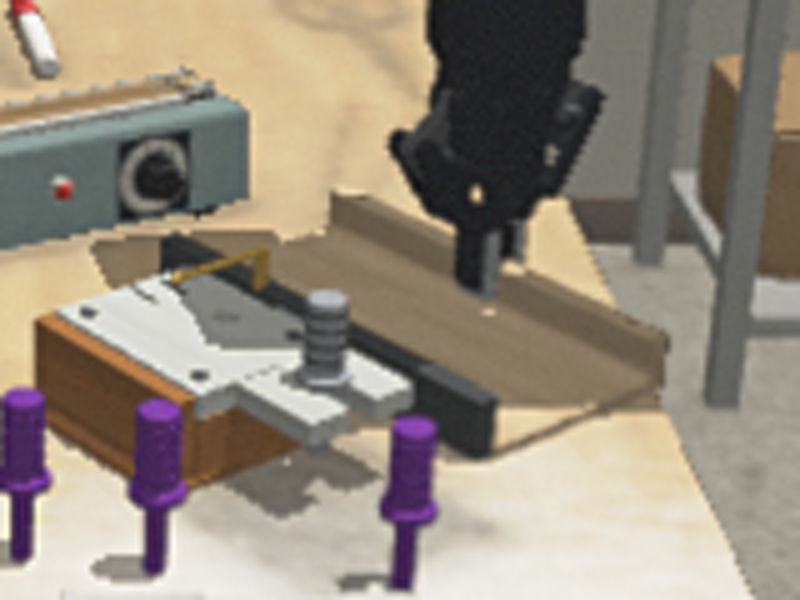

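View pics/scene12.png

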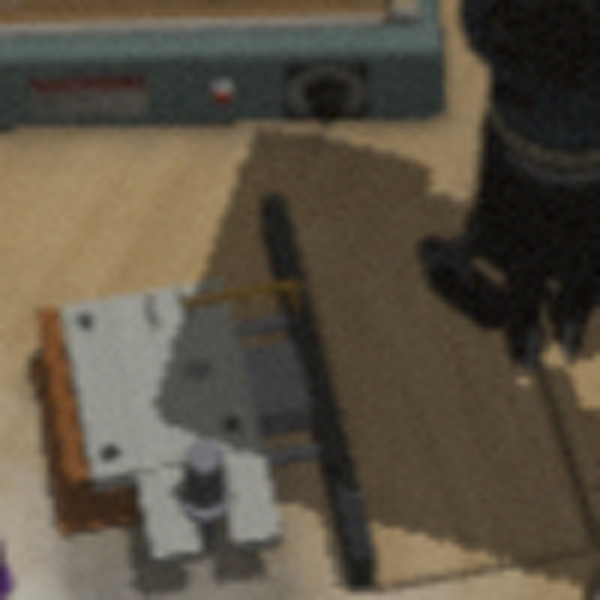

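View pics/w12.png

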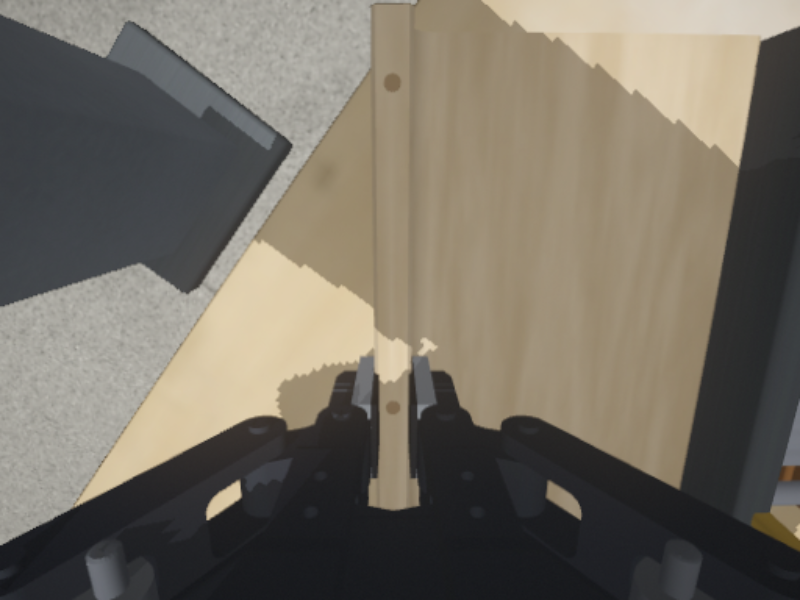

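Request:
{"api": "servo_tool", "payload": {
  "series": [
    {"tx": -0.0005, "ty": 0.002, "tz": -0.0002, "spin": 0, "hand": 0.005},
    {"tx": 0, "ty": 0.003, "tz": 0, "spin": 0, "hand": 0.005},
    {"tx": 0, "ty": 0.003, "tz": 0, "spin": 0, "hand": 0.005},
    {"tx": 0, "ty": 0, "tz": 0, "spin": 0, "hand": 0.005},
    {"tx": 0, "ty": 0, "tz": 0, "spin": 0, "hand": 0.005},
    {"tx": 0, "ty": 0, "tz": 0, "spin": 0, "hand": 0.005}
  ]
}}

```text
clock: 19.68
tcp_pos: [413.4, 196.7, 9.9]
orientation: [-0.007, 0.442, 0.897, -0.006]
force: [-11.6, -10.2, 8.0]
opening: 0.103
```

```bash
python3 - <<'E'
from chk import *
s,M,R,t=chk()
P=vision.camera_params("wrist");im=vision.read_camera("wrist");cv2.imwrite("pics/w13.png",cv2.resize(im,(800,600)));pickle.dump(P,open("wrist13.pkl","wb"))
im=vision.read_camera("side");crop(im,240,195,340,270,8,"side13.png")
im=vision.read_camera("scene");cv2.imwrite("pics/scene13f.png",im);crop(im,220,210,330,300,7,"scene13.png")
E
```

```text
clk 19.675 tcp [413.4 196.7   9.9] jig [-155.5    1.2] z 9.9 d 19.0 yawerr deg -0.01 F [-11.6 -10.2   8. ] Fjig [-15.4  -1. ] op 0.103 tau [-1.56  1.23  0.03]
```

View pics/side13.png

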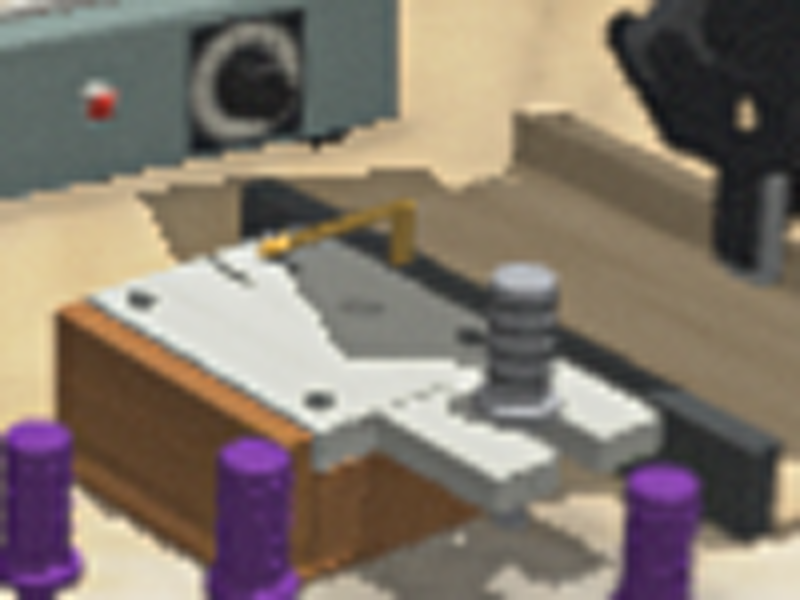

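View pics/scene13.png

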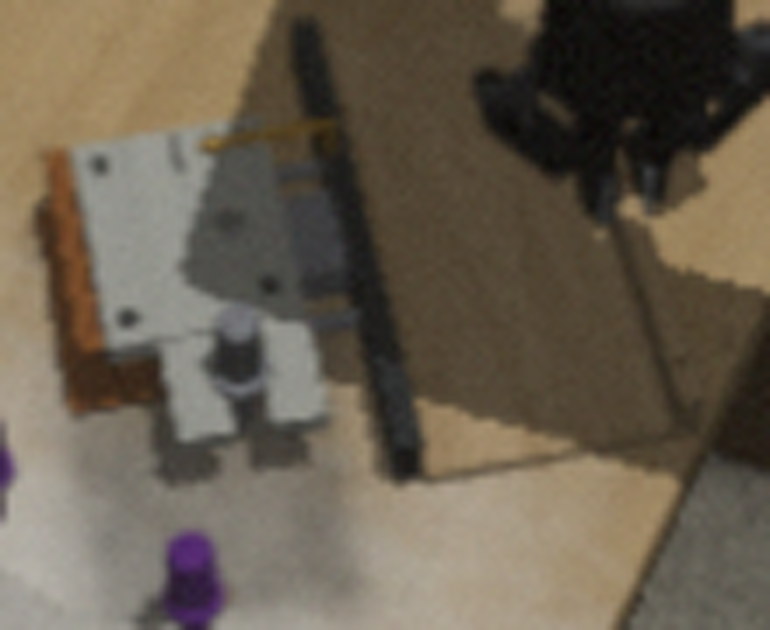

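View pics/w13.png

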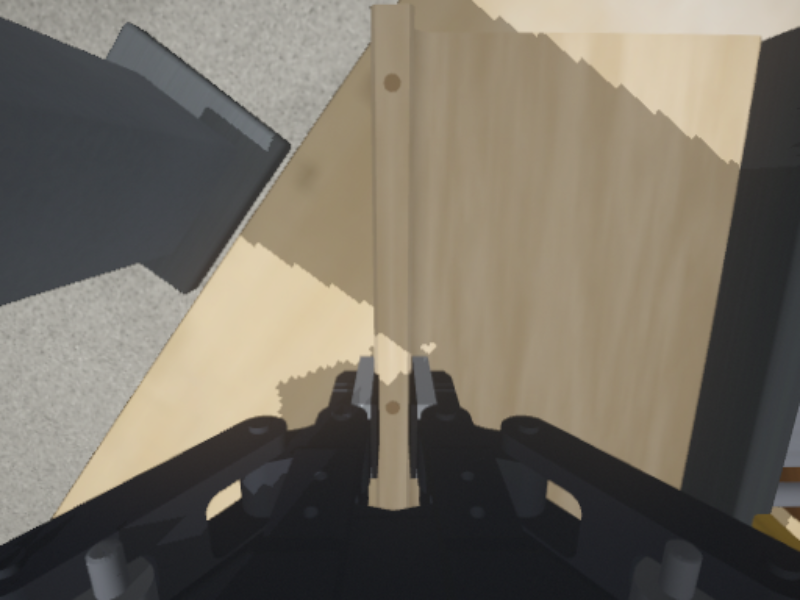

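```bash
python3 - <<'E'
from chk import *
s,M,R,t=chk()
Q=vision.camera_params("side");S=vision.camera_params("scene")
for z in(48,55):
    X=(plane(Q,[[279.4,223.6],[272.9,226.0]],z)[:,:2]-t)@R
    Y=(plane(S,np.array([[200,145],[180,153]])/7+[220,210],z)[:,:2]-t)@R
    Y0=(plane(S,np.array([[455,208]])/6+[180,195],z)[:,:2]-t)@R
    print(z,X.round(1).tolist(),Y.round(1).tolist(),Y0.round(1).tolist())
# bar front top corner y=+108, z32 side : 
print("bar travel scene", ((plane(S,[[273,203.5]],32)[:,:2]-t)@R).round(1))
E
python3 - <<'E'
import cv2,numpy as np
a=cv2.imread("pics/scene13.png");print(a.shape)
im=cv2.imread("pics/scene13f.png");cv2.imwrite("pics/sc13z.png",cv2.resize(im[222:252,225:275],None,fx=15,fy=15,interpolation=cv2.INTER_CUBIC))
E
```

```text
clk 19.825 tcp [413.4 196.7   9.9] jig [-155.5    1.2] z 9.9 d 19.0 yawerr deg -0.01 F [-10.5  -9.7   8.2] Fjig [-14.2  -1.3] op 0.104 tau [-1.55  1.18  0.07]
48 [[-3.8, -34.0], [16.4, -33.0]] [[16.0, -36.6], [24.8, -34.2]] [[-5.4, -36.0]]
55 [[6.1, -22.8], [26.1, -21.8]] [[16.6, -31.6], [25.3, -29.2]] [[-4.6, -31.0]]
bar travel scene [[ -77.5 -134.9]]
(630, 770, 3)
```

View pics/sc13z.png

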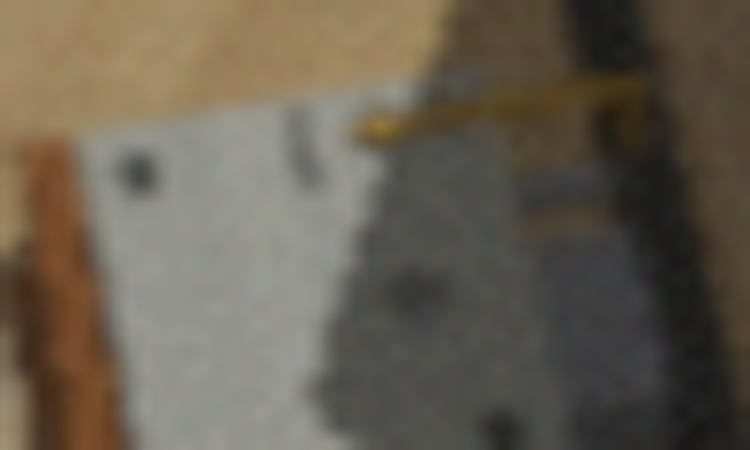

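```bash
python3 - <<'E'
from chk import *
chk(); print(arm.hand_in())
E
```

```text
clk 19.825 tcp [413.4 196.7   9.9] jig [-155.5    1.2] z 9.9 d 19.0 yawerr deg -0.01 F [-10.5  -9.7   8.2] Fjig [-14.2  -1.3] op 0.104 tau [-1.55  1.18  0.07]
the job is handed in; nothing more can be done
None
```

I drew the steel lock pin out of the deck, hung it upright in the notch on its collar and let go. I then carried the guide by its rail over the bag sealer, set it flat on the table and pressed its thin edge against the stop bar. The job is handed in at 19.8 s with the arm still gripping and pushing.

**Pointer:** the scene and side views both give about 20 mm of bar travel, against about 19 mm from the tool position. The tip stands between the two marks (12 and 28 mm) and well short of the 40 mm end.

**Push:** it was steady at about 14–15 N, roughly 10 N of it spring by my estimate. The rest is probably table friction, because the arm also presses down with about 8 N.

**Squareness:** the tool yaw is within 0.1° of the jig. My earlier measurement of edge against bar differed by about 0.6°. Once in contact, the wrist view showed no gap over the part it sees; the gripper hides the end nearest the pointer. Across the bar, the guide's middle sits about 1 mm off the bar's middle.

**Flatness:** the tool tilts about 1° under the push. From the tool height and the wrist view I judge the guide stayed flat by turning slightly in the grip, but I did not measure this directly.

**Deck size:** the aluminium deck fitted as ending at x = 70 mm, not 82; the wooden block seems to make up the rest. I used that in locating the jig, and the points then fitted within about 2 mm.

**Bystanders:** I never reached for the tape roll, the black marker or the purple look-alikes, but I did not take a separate last picture to confirm that they had not moved.

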